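Clamp a test board under its hold-down pin

ROBOT

A 6-joint arm with a two-finger parallel gripper is mounted at the origin on the work surface. World frame = base frame: x ahead of the robot, y to its left, z up, the work surface at z = 0. Lengths are in m, angles in rad, forces in N, time in s.
With the tool pointing down it reaches from about 0.35 to 1 m from the base axis. Payload 7.1 kg.
Tool frame: the origin (TCP) lies at the very end of the fingers, on their centre line; the grasp point (between the pads) lies arm.grasp_offset behind it (arm.grasp_offset is the distance from the TCP to the grasp point, in m); z points along the fingers, y is the line along which they close (so a half turn about z gives the same grasp; the last joint's range is limited). The gripper opens to 85 mm and grips with 20 to 120 N. Pads are 22 mm wide; open, the fingers measure 114 mm over their backs; the gripper's body (76 mm by 85 mm) begins 54 mm behind the grasp point. The pads swing forward as they close: fully open they stand 13 mm farther back than shut.
Start: joints at [-1.176, 0.423, 1.63, -0, 1.089, -0.019], TCP at [0.251, -0.572, 0.231] pointing down, gripper open.
Joint ranges: [-3, 3], [-0.9, 2.11], [0.09, 2.58], [-1.31, 4.45], [0.11, 2.69], [-2.54, 2.54]. Speed limits (rad/s): [2.39, 2.39, 3.01, 3.14, 3.14, 3.14].

INTERFACE

Orientations are given as a 3x3 rotation matrix whose columns are the frame's x, y, z axes.
In Python, from plant import arm gives the robot as it stands.
- The arm moves only by the tool jog_arm, never from a script. Its argument "targets" is a list of rows, each a list of 3 entries, a list of its own where there are three numbers: the opening, from 0 (shut) to 1 (fully open), then the shift along the tool's x, y, z in mm, then the turn, a rotation vector about the tool's x, y, z in degrees. A call has 1 to 8 rows; each row shifts and turns the commanded pose from where the row before left it, along the tool's axes as they then stand; what a row does not reach is not made up. A row lasts 1/10 s, in which the tool goes at most 50 mm and 8.59 degrees, less where a joint would pass 70% of its speed; a pose out of reach is approached as far as the arm can. A call is refused whole if a number of a shift passes 50 or a number of a turn 8.59, either way. A call with a gripper value outside its range is refused whole. The fingers move at their own pace and stop on an object; the grip force is fixed at half the most. Time passes only in rows, so rows that do not move let the fingers close. It gives the time, the measured TCP pose, the force, the opening and the grip force at its end, in the units of the state.
- arm.read_state(): the state, without advancing time (a new reading comes with each control period).
- arm.get_image(name): name is "side" or "top"; returns the picture (480x640x3 uint8, red, green, blue); there is no depth.
- arm.calibration(name): a dict with "camera_matrix" (3x3 intrinsics, pixels), "k1" (the pictures are not rectified: a ray, as slopes to the right and down, at radius r is drawn at 1 + k1 r^2 times it, then the intrinsics apply), "xyz" and "orientation" of the camera in the world. Camera axes: x right, y down, z forward; pixel columns grow to the right and rows downward; lengths in m; the calibration is good to about 2 mm. A picture is of the moment at which its call begins. calibration takes no time and is no camera call.
- arm.sign_off(): hands the job in; it is judged then, once.
The state is a dict: "time": time; "qpos": joint angles; "qvel": joint speeds; "tau": joint torques, N m; "ee_pos": TCP position; "orientation": TCP orientation; "force": force on the tool from outside, world axes, zero at the start; "ft_torque": the same for the moment, N m; "finger_gap": finger opening in m; "grip_force": force on a finger pad.
Only numpy, scipy, OpenCV 4.12 (cv2) and the standard library are available. Lean on these libraries where they do the work, as an engineer would, in place of code of your own. Each camera call takes 0.05 s, during which the arm holds its last target. There are 200 camera calls.

TASK

Finish clamping the test board in its fixture: lay the thin insulating sheet squarely on the board, lay the thicker metal cover plate squarely on the sheet, and only then pick up the mallet and strike the leaning spring pin square on its head, along its own axis, until it is fully home with its head seated on the block. Touch the pin with nothing but the mallet. Afterwards set the mallet down on the bench clear of the fixture, and leave the other things on the bench where they are.

Things in the scene. Friction and masses are not known exactly. Their poses are not given: they have to be found in the camera images.
- fixture: Fixture fixed to the bench. Origin: on the bench, under the centre of the test board; z up. Base plate 12 mm thick (x -105 to 55, y +-45 mm). Over the origin a pedestal 74 x 44 mm bears the board, 80 (x) x 50 (y) mm, top face 28 mm above the bench. At its -x side (x below -43 mm) a black block 40 mm wide, up to 95 mm high, guides the leaning pin; its upper face is square to the pin.
- pin: Steel spring pin sliding stiffly (9 to 12 N) in the block; it stays where driven. Origin: centre of the top (struck) face of its head; z points out along the pin, 32 degrees from vertical, leaning to the fixture's -x. Head 18 mm across, 6 thick; shank 10 mm. Starts 18 to 20 mm short of home. Driven along its -z, its nose comes out 2 mm above the cover plate's edge.
- seat (a point): Point fixed in the fixture where the pin's origin (the top of its head) lies when the pin is fully home, the underside of the head on the block.
- sheet: Loose insulating sheet, cream glass-epoxy, 80 (x) x 50 (y) x 5 mm, 40 g. Origin: centre of its underside, z up. It starts on a black rest.
- cover: Loose aluminium cover plate, 80 (x) x 50 (y) x 10 mm, with a dark round mark and four screws on top, 100 g. Origin: centre of its underside, z up. It starts on a black rest.
- rest_a: Fixed black rubber rest, 60 (x) x 34 (y) x 18 mm high, carrying the sheet with its long side along the rest's (it overhangs 8 mm on each long side). Origin: centre of its underside.
- rest_b: The same kind of rest, carrying the cover plate.
- mallet: Loose mallet, 0.3 kg, standing on a striking face, handle level. Head: cylinder 36 mm across, 64 mm long, axis z; both end faces strike. Origin: centre of the lower face. Handle: wood, 14 mm wide (y), 20 mm high (z), mid-line 32 mm above the origin, running along +x from the head to x = 152 mm. Centre of mass 8 mm from the head axis.
- jar: Bystander: small closed jar, 44 mm across, 55 mm high, origin under its centre.
- spool: Bystander: copper spool, 44 mm across, 30 mm high, standing upright, origin under its centre.
- driver: Bystander: screwdriver with black handle, lying on the bench.
- puck: Bystander: brass disc, 50 mm across, 12 mm high, origin under its centre.
- tray: Bystander: white open tray 90 x 70 x 22 mm, origin under its centre.
- block: Bystander: aluminium block 45 x 32 x 28 mm, origin under its centre.
Things that resemble listed ones, but are neither listed nor needed, are in the scene too. Leave any green look-alike of the fixture alone.

How it is judged:
By the outcome, as a careful person would: the job done as asked, in the order asked, and still so for the second after the job is handed in, with the robot touching nothing.
It also fails if it takes over 69 s, if anything falls off the work surface, if the arm or the gripper's body presses on something with over 40 N, if the wrist force passes 120 N, or if a joint passes its speed limit or range.

## Working session

There is one attempt and no reset: what is moved stays moved. The work goes in short steps, Python scripts to look and compute and a tool call to move; the robot and the scene stay as the last step left them, time stands still between calls to the robot, and variables do not carry over. Pictures are saved under pics/ and viewed, at most 10 in all, crops included, and the job is handed in when it is done.

Besides the shell and the picture viewer there is one more tool, called as name([rows], argument=value, ...), one row to a line, values as JSON. jog_arm: Moves the arm, as the interface text tells. Its arguments: {"type":"object","properties":{"targets":{"type":"array","items":{"type":"array"}}},"required":["targets"]}

```bash
ls; mkdir -p pics
cat > h.py <<'E'
import numpy as np,cv2
from plant import arm
def shot(n):
    return cv2.cvtColor(arm.get_image(n),cv2.COLOR_RGB2BGR)
E
python3 - <<'E'
from h import *
for n in("top","side"):
    im=shot(n);cv2.imwrite(f"pics/{n}0.png",im);c=arm.calibration(n);print(n,c)
print(arm.grasp_offset,arm.read_state())
E
```

```text
pics
top {'camera_matrix': array([[509.34671077,   0.        , 322.37078496],
       [  0.        , 509.34671077, 240.32039525],
       [  0.        ,   0.        ,   1.        ]]), 'k1': -0.08555549905519254, 'xyz': array([ 0.34725245, -0.01610845,  1.21250536]), 'orientation': array([[-0.02497647, -0.98486123,  0.17153583],
       [-0.99928494,  0.02946845,  0.02369027],
       [-0.02838652, -0.17082147, -0.984893  ]])}
side {'camera_matrix': array([[526.11481383,   0.        , 312.92969778],
       [  0.        , 526.11481383, 252.04859628],
       [  0.        ,   0.        ,   1.        ]]), 'k1': -0.08504688607464966, 'xyz': array([-0.12923409,  0.81103611,  1.07421841]), 'orientation': array([[-0.76708906, -0.44270916,  0.46430914],
       [-0.64149949,  0.52111683, -0.56295262],
       [ 0.00726497, -0.72968887, -0.68374072]])}
0.0187 {'time': 0.1, 'qpos': array([-1.17600900e+00,  4.23746667e-01,  1.63064057e+00, -1.43634679e-05,
        1.08860013e+00, -1.89930837e-02]), 'qvel': array([-1.23608064e-05, -2.49401351e-03, -1.83147991e-03,  4.39194013e-04,
        3.44391733e-04, -3.00032843e-04]), 'tau': array([ 6.45724795e-04, -5.58426118e+01, -2.82446659e+01,  2.78158313e-05,
        3.03722016e-03,  1.01986276e-05]), 'ee_pos': array([ 0.25112406, -0.57177385,  0.2306239 ]), 'orientation': array([[ 9.15604687e-01,  4.02079291e-01, -5.48169999e-04],
       [ 4.02079665e-01, -9.15603789e-01,  1.28253486e-03],
       [ 1.37741780e-05, -1.39470294e-03, -9.99999027e-01]]), 'force': array([-0.85523013,  0.05745219,  0.38028816]), 'ft_torque': array([-0.0094886 , -0.03046042, -0.00714199]), 'grip_force': 0.0, 'finger_gap': 0.0857784585755798}
```

View pics/top0.png

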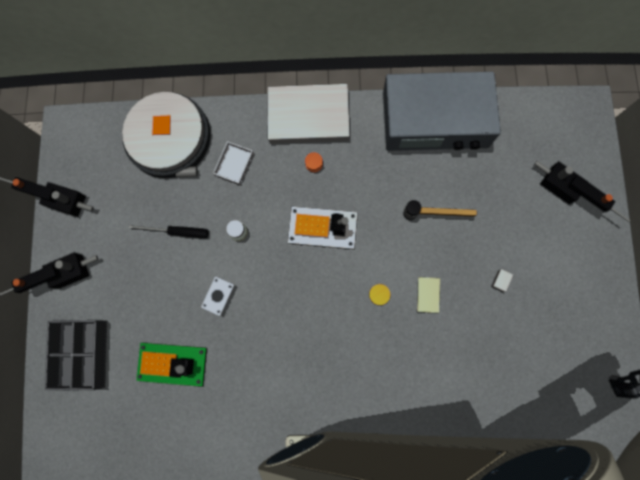

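View pics/side0.png

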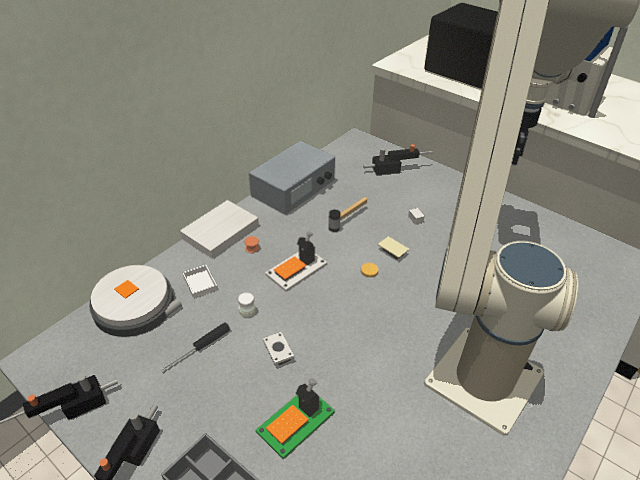

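Top view: the fixture I need is the white base at (323,228), with the board orange and the block and pin on its right; the green look-alike is at (173,365). The cream sheet is at (429,295); what could be taken for it is the small white block at (503,280). The cover is the white plate with a dark mark at (218,296); what could be taken for it are the tray at (233,162) and the pale box at (308,112). The mallet head is at (413,210) with its handle to (476,213); the screwdriver at (188,232) is not it. I'll check these in one crop while measuring.

```bash
cat >> h.py <<'E'
def cast(n,uv,z):
    """pixels -> world points on plane height z"""
    c=arm.calibration(n);K=c["camera_matrix"];R=c["orientation"]
    d=np.array([c["k1"],0,0,0])
    uv=np.asarray(uv,float).reshape(-1,1,2)
    p=cv2.undistortPoints(uv,K,d).reshape(-1,2)
    r=np.c_[p,np.ones(len(p))]@R.T
    return c["xyz"]+r*((z-c["xyz"][2])/r[:,2])[:,None]
def proj(n,P):
    c=arm.calibration(n);R=c["orientation"]
    return cv2.projectPoints(np.asarray(P,float).reshape(-1,3),cv2.Rodrigues(R.T)[0],-R.T@c["xyz"],c["camera_matrix"],np.array([c["k1"],0,0,0]))[0].reshape(-1,2)
def mask(im,lo,hi,roi):
    h=cv2.cvtColor(im,cv2.COLOR_BGR2HSV);m=cv2.inRange(h,np.array(lo),np.array(hi))
    o=np.zeros_like(m);x0,y0,x1,y1=roi;o[y0:y1,x0:x1]=m[y0:y1,x0:x1];return o
def rect(n,m,z):
    """largest blob, cast to plane z, min-area rect: centre, long-axis angle deg, size mm"""
    cs=cv2.findContours(m,cv2.RETR_EXTERNAL,cv2.CHAIN_APPROX_NONE)[0]
    c=max(cs,key=cv2.contourArea).reshape(-1,2)
    P=cast(n,c,z)[:,:2]
    (cx,cy),(w,h),a=cv2.minAreaRect((P*1000).astype(np.float32))
    if w<h:w,h,a=h,w,a+90
    return np.round([cx,cy],1),round((a+90)%180-90,1),(round(w,1),round(h,1))
E
cat > m.py <<'E'
from h import *
t=cv2.imread("pics/top0.png");s=cv2.imread("pics/side0.png")
WH=((0,0,150),(180,40,255)); OR=((5,150,120),(20,255,255)); CR=((20,40,120),(45,140,255)); DK=((0,0,0),(180,255,55)); WD=((8,90,80),(25,255,255))
for nm,n,im,c,roi,z in [("base","top",t,WH,(280,200,365,255),.012),("board","top",t,OR,(290,210,340,240),.028),("sheet","top",t,CR,(405,265,455,325),.023),("cover","top",t,WH,(195,270,245,320),.028),("handle","top",t,WD,(420,195,490,225),.042),("mhead","top",t,DK,(395,195,424,228),.064),
 ("base","side",s,WH,(262,240,330,290),.012),("board","side",s,OR,(262,250,320,285),.028),("sheet","side",s,CR,(370,230,415,262),.023),("cover","side",s,WH,(258,328,300,368),.028),("handle","side",s,WD,(338,190,375,222),.042)]:
    print(nm,n,*rect(n,mask(im,*c,roi),z))
a=cv2.resize(t[190:330,190:500],(775,350),interpolation=cv2.INTER_CUBIC)
b=cv2.resize(s[195:295,255:415],(400,250),interpolation=cv2.INTER_CUBIC)
b2=cv2.resize(s[320:370,250:310],(300,250),interpolation=cv2.INTER_CUBIC)
o=np.zeros((600,775,3),np.uint8);o[:350]=a;o[350:,:400]=b;o[350:,400:700]=b2
cv2.imwrite("pics/crop0.png",o)
E
python3 m.py
```

```text
base top [589.1  12.3] 83.0 (158.4, 88.3)
board top [590.9  36. ] 83.3 (78.1, 47.5)
sheet top [ 418.9 -230.8] -5.3 (80.4, 50.1)
cover top [430.1 263.1] -24.9 (80.1, 49.3)
handle top [ 611.7 -285.4] 85.8 (132.2, 14.8)
mhead top [ 611.  -197.1] -3.4 (45.5, 36.9)
base side [601.1   6.6] 40.4 (202.8, 201.9)
board side [591.5  39.4] 83.3 (82.3, 49.7)
sheet side [ 419.7 -228.2] -4.7 (81.5, 53.0)
cover side [429.1 265.3] -49.0 (118.5, 103.5)
handle side [ 606.9 -276.7] 85.7 (138.5, 22.4)
```

View pics/crop0.png

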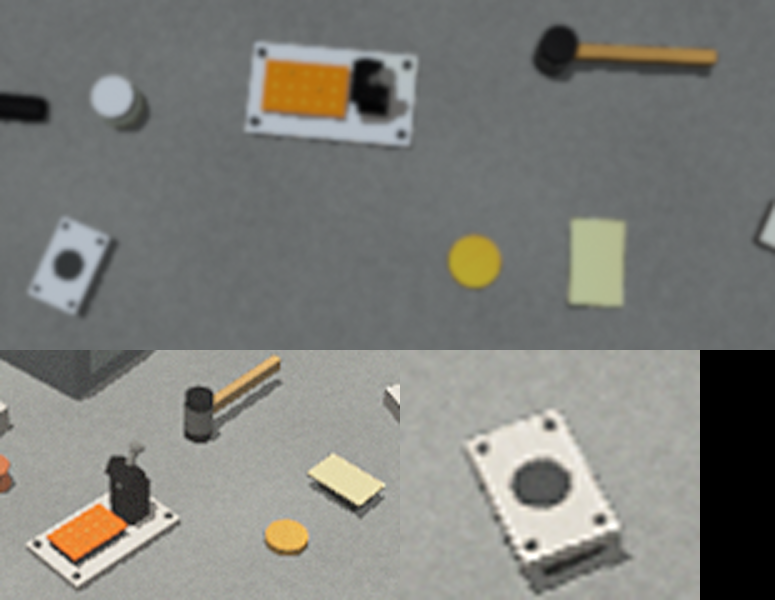

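The crop confirms the choices. In its top strip the white fixture with its leaning pin is at about (330,95), the mallet at (555,50)–(715,57), the cream sheet at (597,262) and the cover with dark mark and four screws at (68,265). The rounder things nearby, the brass puck at (475,262) and the jar at (113,100), are not targets.

```bash
cat >> h.py <<'E'
from scipy.spatial.transform import Rotation as Ro
def down(yaw): # tool pointing down, tool x at yaw deg
    a=np.radians(yaw);c,s=np.cos(a),np.sin(a)
    return np.array([[c,s,0],[s,-c,0],[0,0,-1.]])
def plan(p,R,n):
    """print n rows (shift mm in tool axes, turn deg) from the measured pose to p (mm), R"""
    s=arm.read_state();P=s["ee_pos"]*1000;Q=s["orientation"];print("at",P.round(1),"gap",round(s["finger_gap"]*1000,1),"F",s["force"].round(1),"grip",round(s["grip_force"],1),"t",s["time"])
    rv=Ro.from_matrix(Q.T@R).as_rotvec();d=(np.array(p)-P)/n
    for i in range(n):
        print((Q.T@d).round(1).tolist(),np.degrees(rv/n).round(2).tolist());Q=Q@Ro.from_rotvec(rv/n).as_matrix()
E
python3 -c "
from h import *
plan([419,-229.5,100],down(-5),10)"
```

```text
at [ 251.1 -571.8  230.6] gap 85.8 F [-0.9  0.1  0.4] grip 0.0 t 0.1
[29.1, -24.6, 13.1] [-0.01, 0.0, 2.87]
[27.9, -26.0, 13.1] [-0.01, 0.0, 2.87]
[26.5, -27.4, 13.1] [-0.01, 0.0, 2.87]
[25.1, -28.7, 13.1] [-0.01, 0.0, 2.87]
[23.7, -29.9, 13.1] [-0.01, 0.0, 2.87]
[22.1, -31.0, 13.1] [-0.01, 0.0, 2.87]
[20.5, -32.1, 13.1] [-0.01, 0.0, 2.87]
[18.9, -33.1, 13.1] [-0.01, 0.0, 2.87]
[17.2, -34.0, 13.1] [-0.01, 0.0, 2.87]
[15.5, -34.8, 13.1] [-0.01, 0.0, 2.87]
```

jog_arm([
  [1, [29, -24.5, 13], [0, 0, 2.9]],
  [1, [28, -26, 13], [0, 0, 2.9]],
  [1, [26.5, -27.5, 13], [0, 0, 2.9]],
  [1, [25, -28.5, 13], [0, 0, 2.9]],
  [1, [23.5, -30, 13], [0, 0, 2.9]],
  [1, [22, -31, 13], [0, 0, 2.9]],
  [1, [20.5, -32, 13], [0, 0, 2.9]],
  [1, [19, -33, 13], [0, 0, 2.9]],
])

```text
time: 0.9
ee_pos: [0.3861, -0.2976, 0.1267]
orientation: [[1.0, 0.006, -0.0], [0.006, -1.0, 0.0], [-0.0, -0.0, -1.0]]
force: [1.0, -0.7, -0.4]
finger_gap: 0.0851
grip_force: 0.0
```

jog_arm([
  [1, [17, -34, 13], [0, 0, 2.9]],
  [1, [15.5, -35, 13], [0, 0, 2.9]],
  [1, [0, 0, 0], [0, 0, 0]],
])

```text
time: 1.2
ee_pos: [0.4194, -0.2267, 0.0997]
orientation: [[0.996, -0.09, -0.003], [-0.089, -0.996, 0.002], [-0.003, -0.002, -1.0]]
force: [0.1, 0.2, -0.3]
finger_gap: 0.085
grip_force: 0.0
```

Run:
```python
from h import *
plan([419,-229.5,7],down(-5),3)
im=shot("side");s0=cv2.imread("pics/side0.png")
t=shot("top")
o=np.zeros((480,800,3),np.uint8)
o[:,:400]=cv2.resize(im[160:280,340:440],(400,480));o[:,400:]=cv2.resize(t[240:360,380:480],(400,480))
cv2.imwrite("pics/c1.png",o)
```

```text
at [ 419.4 -226.7   99.7] gap 85.0 F [ 0.1  0.2 -0.3] grip 0.0 t 1.2
[0.0, 1.0, 30.9] [-0.04, 0.06, -0.04]
[0.0, 1.0, 30.9] [-0.04, 0.06, -0.04]
[-0.0, 1.0, 30.9] [-0.04, 0.06, -0.04]
```

View pics/c1.png

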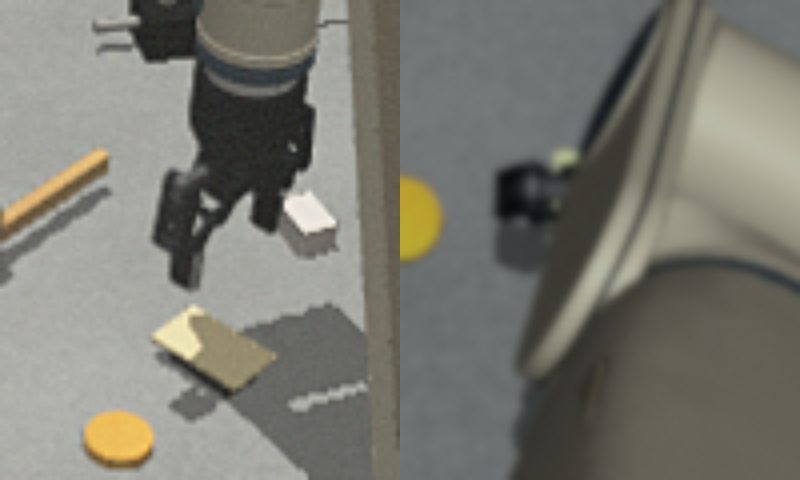

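The gripper hangs above the sheet, with its fingers on either side of the long edges (left pane, sheet at (215,345)). The puck is clear. I'll lower and grip.

jog_arm([
  [1, [0, 3, 35], [0, 0, 0]],
  [1, [0, 0, 35], [0, 0, 0]],
  [1, [0, 0, 16], [0, 0, 0]],
  [1, [0, 0, 7], [0, 0, 0]],
  [0.3, [0, 0, 0], [0, 0, 0]],
  [0.3, [0, 0, 0], [0, 0, 0]],
  [0.3, [0, 0, 0], [0, 0, 0]],
  [0.3, [0, 0, 0], [0, 0, 0]],
])

```text
time: 2.1
ee_pos: [0.4198, -0.2343, 0.0098]
orientation: [[0.996, -0.092, 0.002], [-0.092, -0.996, -0.001], [0.002, 0.001, -1.0]]
force: [-2.6, -2.9, 5.7]
finger_gap: 0.0476
grip_force: 60.9
```

Run:
```python
from h import *
plan([419,-229.5,150],down(-5),3)
```

```text
at [ 419.8 -234.3    9.8] gap 47.6 F [-2.6 -2.9  5.7] grip 60.9 t 2.1
[-0.3, -1.5, -46.7] [0.02, -0.04, -0.1]
[-0.3, -1.5, -46.7] [0.02, -0.04, -0.1]
[-0.4, -1.6, -46.7] [0.02, -0.04, -0.1]
```

jog_arm([
  [0.3, [0, 0, -10], [0, 0, 0]],
  [0.3, [0, 0, -30], [0, 0, 0]],
  [0.3, [0, 0, -40], [0, 0, 0]],
  [0.3, [0, 0, -40], [0, 0, 0]],
  [0.3, [0, 0, 0], [0, 0, 0]],
])

```text
time: 2.6
ee_pos: [0.4223, -0.2354, 0.1341]
orientation: [[0.996, -0.092, 0.009], [-0.092, -0.996, -0.005], [0.01, 0.005, -1.0]]
force: [1.1, -0.2, -1.1]
finger_gap: 0.0478
grip_force: 62.1
```

Run:
```python
from h import *
plan([591.8,38.2,130],down(83.2),11)
im=shot("side")
p=proj("side",arm.read_state()["ee_pos"])[0].astype(int);print(p)
cv2.imwrite("pics/c2.png",cv2.resize(im[p[1]-70:p[1]+50,p[0]-80:p[0]+80],(640,480)))
```

```text
at [ 422.3 -235.4  134.1] gap 47.8 F [ 1.1 -0.2 -1.1] grip 62.1 t 2.6
[13.0, -26.2, 0.4] [0.06, -0.02, -8.04]
[16.6, -24.1, 0.4] [0.06, -0.02, -8.04]
[19.8, -21.5, 0.4] [0.06, -0.02, -8.04]
[22.6, -18.6, 0.4] [0.06, -0.02, -8.04]
[25.0, -15.2, 0.4] [0.06, -0.02, -8.04]
[26.9, -11.6, 0.4] [0.06, -0.02, -8.04]
[28.2, -7.7, 0.4] [0.06, -0.02, -8.04]
[29.0, -3.7, 0.4] [0.06, -0.02, -8.04]
[29.3, 0.4, 0.4] [0.06, -0.02, -8.04]
[28.9, 4.5, 0.4] [0.06, -0.02, -8.04]
[28.0, 8.5, 0.4] [0.06, -0.02, -8.04]
[398 216]
```

View pics/c2.png

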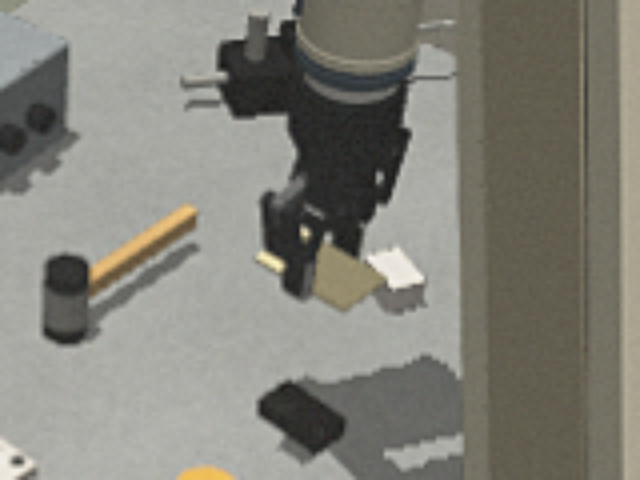

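The sheet is held level between the fingers (about (340,275)) and the rest is left bare at (300,415). Now I'll carry it high over the fixture.

jog_arm([
  [0.3, [13, -26, -20], [0, 0, -8]],
  [0.3, [16.5, -24, -20], [0, 0, -8]],
  [0.3, [20, -21.5, -10], [0, 0, -8]],
  [0.3, [22.5, -18.5, 0], [0, 0, -8]],
  [0.3, [25, -15, 0], [0, 0, -8]],
  [0.3, [27, -11.5, 0], [0, 0, -8]],
  [0.3, [28, -7.5, 0], [0, 0, -8]],
  [0.3, [29, -3.5, 0], [0, 0, -8]],
])

```text
time: 3.45
ee_pos: [0.5431, -0.0347, 0.1777]
orientation: [[0.514, 0.858, -0.001], [0.858, -0.514, 0.0], [-0.001, -0.001, -1.0]]
force: [-0.3, -0.6, -1.2]
finger_gap: 0.048
grip_force: 62.1
```

jog_arm([
  [0.3, [29, 0, 0], [0, 0, -8]],
  [0.3, [29, 4.5, 0], [0, 0, -8]],
  [0.3, [28, 8.5, 0], [0, 0, -8]],
  [0.3, [0, 0, 0], [0, 0, 0]],
  [0.3, [0, 0, 0], [0, 0, 0]],
])

```text
time: 3.95
ee_pos: [0.5887, 0.0388, 0.1775]
orientation: [[0.127, 0.992, -0.002], [0.992, -0.127, -0.0], [-0.0, -0.002, -1.0]]
force: [0.2, -0.2, -1.4]
finger_gap: 0.0478
grip_force: 62.1
```

Run:
```python
from h import *
plan([591.8,38.2,60],down(83.2),3)
im=shot("side");t=shot("top")
cv2.imwrite("pics/side1.png",im);cv2.imwrite("pics/top1.png",t)
o=np.zeros((400,800,3),np.uint8)
o[:,:400]=cv2.resize(im[180:300,230:350],(400,400));o[:,400:]=cv2.resize(t[160:280,260:380],(400,400))
cv2.imwrite("pics/c3.png",o)
```

```text
at [588.7  38.8 177.5] gap 47.8 F [ 0.2 -0.2 -1.4] grip 62.1 t 3.95
[-0.1, 1.1, 39.2] [-0.03, 0.01, -0.17]
[-0.1, 1.1, 39.2] [-0.03, 0.01, -0.17]
[-0.1, 1.1, 39.2] [-0.03, 0.01, -0.17]
```

View pics/c3.png

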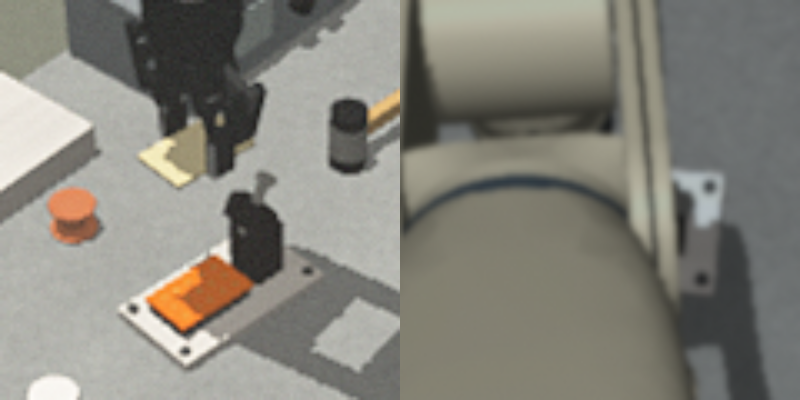

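The sheet hangs in the gripper, its +x end visible at crop (140,155)–(180,187); the board is below at (200,293). I'll check that end's corners against expectation.

Run:
```python
from h import *
im=cv2.imread("pics/side1.png")
s=arm.read_state();P=s["ee_pos"];R=s["orientation"]
m=mask(im,(20,40,90),(45,160,255),(262,205,312,242))
c=max(cv2.findContours(m,0,1)[0],key=cv2.contourArea).reshape(-1,2)
print("left",c[c[:,0].argmin()],"bot",c[c[:,1].argmax()])
for x in (40,):
  for y in(-25,25):
    for z in (-8,-13):  # tool z: sheet is behind TCP
      print(x,y,z,proj("side",P+R@np.array([x,y,z])/1000).round(1))
```

```text
left [271 226] bot [282 235]
40 -25 -8 [[284.2 235.9]]
40 -25 -13 [[284.1 234.4]]
40 25 -8 [[271.7 226.5]]
40 25 -13 [[271.6 225. ]]
```

jog_arm([
  [0.3, [0, 1.5, 40], [0, 0, -0.3]],
  [0.3, [0, 1.5, 40], [0, 0, 0]],
  [0.3, [0, 0, 40], [0, 0, 0]],
  [0.3, [0, 0, 20], [0, 0, 0]],
  [0.3, [0, 0, 6], [0, 0, 0]],
  [0.3, [0, 0, 0], [0, 0, 0]],
  [0.3, [0, 0, 0], [0, 0, 0]],
])

```text
time: 4.75
ee_pos: [0.5932, 0.0377, 0.0335]
orientation: [[0.123, 0.992, 0.002], [0.992, -0.123, 0.0], [0.0, 0.002, -1.0]]
force: [-0.1, 0.8, -0.7]
finger_gap: 0.0476
grip_force: 62.1
```

Run:
```python
from h import *
plan([591.8,38.2,23],down(83.2),1)
```

```text
at [593.2  37.7  33.5] gap 47.6 F [-0.1  0.8 -0.7] grip 62.1 t 4.75
[0.3, -1.5, 10.5] [0.1, -0.02, -0.25]
```

jog_arm([
  [0.3, [0.5, -1.5, 6], [0, 0, -0.2]],
  [0.3, [0, 0, 5], [0, 0, 0]],
  [0.3, [0, 0, 0], [0, 0, 0]],
  [0.3, [0, 0, 0], [0, 0, 0]],
  [0.8, [0, 0, 0], [0, 0, 0]],
  [0.8, [0, 0, 0], [0, 0, 0]],
  [0.8, [0, 0, 0], [0, 0, 0]],
  [0.8, [0, 0, 0], [0, 0, 0]],
])

```text
time: 5.55
ee_pos: [0.591, 0.0388, 0.0211]
orientation: [[0.118, 0.993, -0.0], [0.993, -0.118, -0.0], [-0.0, -0.0, -1.0]]
force: [0.7, -0.2, -1.1]
finger_gap: 0.0685
grip_force: 0.0
```

jog_arm([
  [0.8, [0, 0, -10], [0, 0, 0]],
  [0.9, [0, 0, -40], [0, 0, 0]],
  [1, [0, 0, -50], [0, 0, 0]],
  [1, [0, 0, -50], [0, 0, 0]],
  [1, [0, 0, 0], [0, 0, 0]],
])

```text
time: 6.05
ee_pos: [0.5956, 0.039, 0.179]
orientation: [[0.118, 0.993, 0.013], [0.993, -0.118, 0.001], [0.002, 0.013, -1.0]]
force: [1.3, 0.4, -0.0]
finger_gap: 0.0853
grip_force: 0.0
```

Run:
```python
from h import *
plan([430,264.5,120],down(154.8),9)
s=shot("side");cv2.imwrite("pics/side2.png",s)
CR=((20,40,80),(45,160,255))
print(rect("side",mask(s,*CR,(262,245,325,290)),.033))
o=cv2.resize(s[220:300,250:350],(800,600),interpolation=cv2.INTER_CUBIC)
cv2.imwrite("pics/c4.png",o)
```

```text
at [595.6  39.  179. ] gap 85.3 F [ 1.3  0.4 -0. ] grip 0.0 t 6.05
[22.7, -21.3, 6.3] [0.08, 0.04, -7.95]
[25.4, -18.0, 6.4] [0.08, 0.04, -7.95]
[27.6, -14.3, 6.4] [0.08, 0.04, -7.95]
[29.4, -10.3, 6.5] [0.08, 0.04, -7.95]
[30.5, -6.1, 6.5] [0.08, 0.04, -7.95]
[31.0, -1.8, 6.5] [0.08, 0.04, -7.95]
[31.0, 2.5, 6.5] [0.08, 0.04, -7.95]
[30.3, 6.8, 6.5] [0.08, 0.04, -7.95]
[29.1, 10.9, 6.6] [0.08, 0.04, -7.95]
(array([590.1,  43.5]), 85.1, (84.0, 52.1))
```

View pics/c4.png

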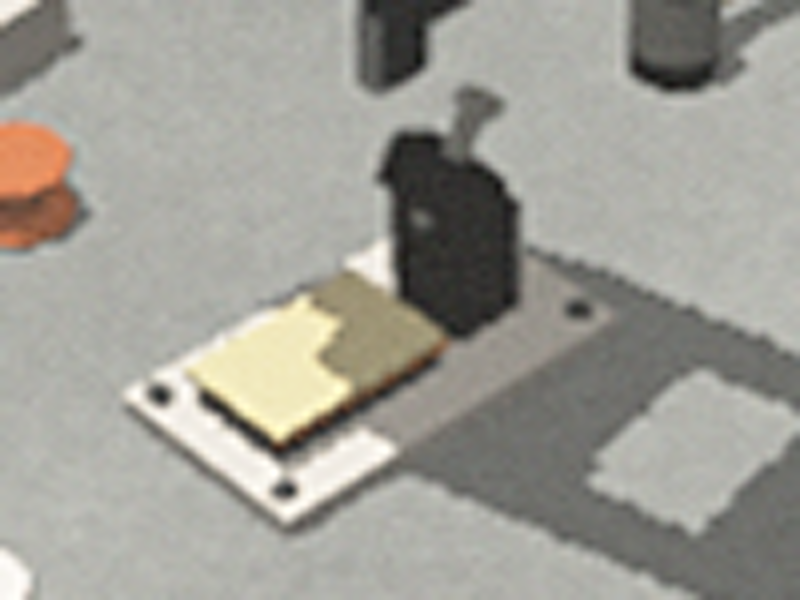

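The sheet lies on the board (crop corners (187,373), (283,443), (447,340), (348,270)). A little orange shows along the near edge towards the block, so I'll measure the offset from fitted edges.

```bash
cat > e.py <<'E'
from h import *
f=np.radians(83.1);fx=np.array([np.cos(f),np.sin(f)]);fy=np.array([-fx[1],fx[0]]);O=np.array([591.5,39])
def edges(n,m,z):
    c=max(cv2.findContours(m,0,cv2.CHAIN_APPROX_NONE)[0],key=cv2.contourArea).reshape(-1,2)
    P=cast(n,c,z)[:,:2]*1000-O;L=np.c_[P@fx,P@fy]
    L=L-0; r={}
    for k,(a,b,sg,lim) in dict(xp=(0,1,1,15),xm=(0,1,-1,15),yp=(1,0,1,28),ym=(1,0,-1,28)).items():
        mid=(L.max(0)+L.min(0))/2
        q=L[(abs(L[:,b]-mid[b])<lim)&(sg*(L[:,a]-mid[a])>0)]
        s,i=np.polyfit(q[:,b],q[:,a],1);r[k]=(round(i+s*0,1),round(np.degrees(np.arctan(s))*(1 if a==1 else -1),1))
    return r
if __name__=="__main__":
    CR=((20,40,80),(45,160,255));OR=((5,150,60),(20,255,255))
    s0=cv2.imread("pics/side0.png");s2=cv2.imread("pics/side2.png")
    for n,d in(("board",(s0,OR,.028)),("sheet",(s2,CR,.033))):
        print(n,edges("side",mask(d[0],*d[1],(262,245,325,290)),d[2]))
    q=np.array([[273.4,269.7],[285.4,279.1],[305.9,265.3],[293.5,256]]);P=cast("side",q,.033)[:,:2]*1000
    print(P.round(1),P.mean(0))
E
python3 e.py
```

```text
board {'xp': (np.float64(42.1), np.float64(0.4)), 'xm': (np.float64(-38.8), np.float64(6.4)), 'yp': (np.float64(24.6), np.float64(-1.8)), 'ym': (np.float64(-23.4), np.float64(-0.5))}
sheet {'xp': (np.float64(44.9), np.float64(-0.9)), 'xm': (np.float64(-35.2), np.float64(9.9)), 'yp': (np.float64(25.8), np.float64(0.3)), 'ym': (np.float64(-22.7), np.float64(3.3))}
[[615.7  80.6]
 [565.8  85.9]
 [557.9   8.5]
 [609.7   2.6]] [587.26888968  44.40133751]
```

The sheet sits about 3 mm too far along +x, 1 mm along +y, and is about 2° askew. I'll regrip, shift it and release.

jog_arm([
  [0.8, [0, 0, 0], [0, 0, 0]],
  [0.8, [0, -1.5, 45], [0, 0, 0]],
  [0.8, [0, 0, 45], [0, 0, 0]],
  [0.8, [0, 0, 35], [0, 0, 0]],
  [0.8, [0, 0, 15], [0, 0, 0]],
  [0.8, [0, 0, 6], [0, 0, 0]],
  [0.8, [0, 0, 0], [0, 0, 0]],
  [0.8, [0, 0, 0], [0, 0, 0]],
])

```text
time: 6.9
ee_pos: [0.5906, 0.039, 0.0265]
orientation: [[0.118, 0.993, 0.002], [0.993, -0.118, 0.0], [0.0, 0.002, -1.0]]
force: [-0.4, -0.2, 1.1]
finger_gap: 0.0684
grip_force: 0.0
```

Run:
```python
from h import *
plan([591,38.8,22],down(83.2),1)
```

```text
at [590.6  39.   26.5] gap 68.4 F [-0.4 -0.2  1.1] grip 0.0 t 6.9
[-0.2, 0.4, 4.5] [0.11, -0.02, 0.01]
```

jog_arm([
  [0.8, [0, 0, 4.5], [0, 0, 0]],
  [0.8, [0, 0, 0], [0, 0, 0]],
  [0.3, [0, 0, 0], [0, 0, 0]],
  [0.3, [0, 0, 0], [0, 0, 0]],
  [0.3, [0, 0, 0], [0, 0, 0]],
  [0.3, [0, 0, 0], [0, 0, 0]],
  [0.3, [0, 0, -4], [0, 0, 0]],
  [0.3, [0, 0, 0], [0, 0, 0]],
])

```text
time: 7.7
ee_pos: [0.5905, 0.039, 0.0256]
orientation: [[0.118, 0.993, 0.002], [0.993, -0.118, 0.0], [0.0, 0.002, -1.0]]
force: [0.1, -0.5, -1.3]
finger_gap: 0.0476
grip_force: 61.7
```

jog_arm([
  [0.3, [-3, 1, 0], [0, 0, 0]],
  [0.3, [0, 0, 0], [0, 0, 0]],
  [0.3, [0, 0, 3], [0, 0, 0]],
  [0.3, [0, 0, 0], [0, 0, 0]],
  [0.3, [0, 0, 0], [0, 0, 0]],
  [0.8, [0, 0, 0], [0, 0, 0]],
  [0.8, [0, 0, 0], [0, 0, 0]],
  [0.8, [0, 0, 0], [0, 0, 0]],
])

```text
time: 8.5
ee_pos: [0.5898, 0.0357, 0.0216]
orientation: [[0.118, 0.993, -0.001], [0.993, -0.118, -0.0], [-0.0, -0.001, -1.0]]
force: [0.7, -0.6, 0.8]
finger_gap: 0.0684
grip_force: 0.0
```

jog_arm([
  [0.8, [0, 0, -10], [0, 0, 0]],
  [0.9, [0, 0, -40], [0, 0, 0]],
  [1, [0, 0, -50], [0, 0, 0]],
  [1, [0, 0, -50], [0, 0, 0]],
  [1, [0, 0, 0], [0, 0, 0]],
])

```text
time: 9.0
ee_pos: [0.5946, 0.036, 0.1793]
orientation: [[0.118, 0.993, 0.012], [0.993, -0.118, 0.0], [0.002, 0.012, -1.0]]
force: [-0.4, -0.2, 0.9]
finger_gap: 0.0853
grip_force: 0.0
```

Run:
```python
from e import *
plan([430,264.5,120],down(154.8),9)
s=shot("side");cv2.imwrite("pics/side3.png",s)
CR=((20,40,80),(45,160,255))
print(edges("side",mask(s,*CR,(262,245,325,290)),.033))
```

```text
at [594.6  36.  179.3] gap 85.3 F [-0.4 -0.2  0.9] grip 0.0 t 9.0
[23.0, -21.2, 6.4] [0.07, 0.04, -7.95]
[25.7, -17.8, 6.4] [0.07, 0.04, -7.95]
[28.0, -14.1, 6.5] [0.07, 0.04, -7.95]
[29.6, -10.1, 6.5] [0.07, 0.04, -7.95]
[30.7, -5.9, 6.5] [0.07, 0.04, -7.95]
[31.3, -1.6, 6.5] [0.07, 0.04, -7.95]
[31.2, 2.8, 6.6] [0.07, 0.04, -7.95]
[30.5, 7.1, 6.6] [0.07, 0.04, -7.95]
[29.2, 11.2, 6.6] [0.07, 0.04, -7.95]
{'xp': (np.float64(39.7), np.float64(-1.0)), 'xm': (np.float64(-39.3), np.float64(2.6)), 'yp': (np.float64(26.7), np.float64(0.8)), 'ym': (np.float64(-21.1), np.float64(1.5))}
```

jog_arm([
  [1, [23, -21, 6.5], [0, 0, -8]],
  [1, [25.5, -18, 6.5], [0, 0, -8]],
  [1, [28, -14, 6.5], [0, 0, -8]],
  [1, [29.5, -10, 6.5], [0, 0, -8]],
  [1, [30.5, -6, 6.5], [0, 0, -8]],
  [1, [31.5, -1.5, 6.5], [0, 0, -8]],
  [1, [31, 3, 6.5], [0, 0, -8]],
  [1, [30.5, 7, 6.5], [0, 0, -8]],
])

```text
time: 9.85
ee_pos: [0.4417, 0.2384, 0.1186]
orientation: [[-0.844, 0.537, -0.002], [0.537, 0.844, -0.001], [0.001, -0.002, -1.0]]
force: [-0.2, 0.4, 0.1]
finger_gap: 0.0855
grip_force: 0.0
```

jog_arm([
  [1, [29, 11, 6.5], [0, 0, -7.5]],
  [1, [0, 0, 0], [0, 0, 0]],
  [1, [0, 0, 0], [0, 0, 0]],
])

```text
time: 10.15
ee_pos: [0.424, 0.2629, 0.1124]
orientation: [[-0.904, 0.427, -0.002], [0.427, 0.904, -0.001], [0.001, -0.002, -1.0]]
force: [0.1, 0.0, -0.6]
finger_gap: 0.0857
grip_force: 0.0
```

Run:
```python
from e import *
plan([430,264.5,7],down(154.8),3)
s=shot("side");t=shot("top");cv2.imwrite("pics/side4.png",s);cv2.imwrite("pics/top4.png",t)
CR=((20,40,80),(45,160,255));OR=((5,150,60),(20,255,255))
print("side",edges("side",mask(s,*CR,(262,245,325,290)),.033))
print("top",edges("top",mask(t,*CR,(285,205,345,245)),.033), rect("top",mask(t,*CR,(285,205,345,245)),.033))
print("topboard",edges("top",mask(cv2.imread("pics/top0.png"),*OR,(285,205,345,245)),.028))
WH=((0,0,150),(180,40,255));print("base0",edges("top",mask(cv2.imread("pics/top0.png"),*WH,(280,200,365,255)),.012))
```

```text
at [424.  262.9 112.4] gap 85.7 F [ 0.1  0.  -0.6] grip 0.0 t 10.15
[-1.6, 1.4, 35.1] [-0.04, -0.02, -0.02]
[-1.6, 1.4, 35.1] [-0.04, -0.02, -0.02]
[-1.6, 1.4, 35.1] [-0.04, -0.02, -0.02]
side {'xp': (np.float64(-12.0), np.float64(-36.4)), 'xm': (np.float64(-33.5), np.float64(30.5)), 'yp': (np.float64(22.0), np.float64(3.7)), 'ym': (np.float64(-5.9), np.float64(8.1))}
top {'xp': (np.float64(33.2), np.float64(5.3)), 'xm': (np.float64(-40.8), np.float64(-4.0)), 'yp': (np.float64(23.2), np.float64(1.7)), 'ym': (np.float64(-23.6), np.float64(-1.0))} (array([590.1,  35.4]), 82.4, (78.0, 51.1))
topboard {'xp': (np.float64(34.8), np.float64(0.6)), 'xm': (np.float64(-40.7), np.float64(1.4)), 'yp': (np.float64(22.7), np.float64(0.2)), 'ym': (np.float64(-22.4), np.float64(-0.3))}
base0 {'xp': (np.float64(51.4), np.float64(-0.0)), 'xm': (np.float64(-104.7), np.float64(-2.0)), 'yp': (np.float64(42.3), np.float64(0.5)), 'ym': (np.float64(-43.6), np.float64(0.0))}
```

The two views put the sheet within about 1 mm of the board, which is good enough. Next, the cover.

jog_arm([
  [1, [-5, 4.5, 35], [0, 0, 0]],
  [1, [0, 0, 35], [0, 0, 0]],
  [1, [0, 0, 25], [0, 0, 0]],
  [1, [0, 0, 10], [0, 0, 0]],
  [1, [0, 0, 0], [0, 0, 0]],
  [1, [0, 0, 0], [0, 0, 0]],
])

```text
time: 10.85
ee_pos: [0.4322, 0.2648, 0.009]
orientation: [[-0.904, 0.428, 0.001], [0.428, 0.904, 0.0], [-0.001, 0.001, -1.0]]
force: [0.3, 0.2, 0.1]
finger_gap: 0.0853
grip_force: 0.0
```

jog_arm([
  [0.3, [0, 0, 0], [0, 0, 0]],
  [0.3, [0, 0, 0], [0, 0, 0]],
  [0.3, [0, 0, 0], [0, 0, 0]],
  [0.3, [0, 0, 0], [0, 0, 0]],
  [0.3, [0, 0, -5], [0, 0, 0]],
  [0.3, [0, 0, 0], [0, 0, 0]],
])

```text
time: 11.45
ee_pos: [0.4318, 0.2652, 0.0142]
orientation: [[-0.904, 0.427, 0.001], [0.427, 0.904, 0.001], [-0.001, 0.001, -1.0]]
force: [0.1, 0.3, -1.0]
finger_gap: 0.0488
grip_force: 62.5
```

Run:
```python
from h import *
plan([591,38.5,180],down(83.2),9)
```

```text
at [431.8 265.2  14.2] gap 48.8 F [ 0.1  0.3 -1. ] grip 62.5 t 11.45
[-26.8, -15.2, -18.4] [0.01, -0.0, 7.95]
[-28.6, -11.4, -18.4] [0.01, -0.0, 7.95]
[-29.9, -7.3, -18.4] [0.01, -0.0, 7.95]
[-30.6, -3.1, -18.4] [0.01, -0.0, 7.95]
[-30.8, 1.2, -18.4] [0.01, -0.0, 7.95]
[-30.3, 5.4, -18.4] [0.01, -0.0, 7.95]
[-29.3, 9.5, -18.4] [0.01, -0.0, 7.95]
[-27.7, 13.5, -18.4] [0.01, -0.0, 7.95]
[-25.5, 17.2, -18.4] [0.01, -0.0, 7.95]
```

jog_arm([
  [0.3, [0, 0, -40], [0, 0, 0]],
  [0.3, [0, 0, -45], [0, 0, 0]],
  [0.3, [-27, -15, -30], [0, 0, 8]],
  [0.3, [-28.5, -11.5, -30], [0, 0, 8]],
  [0.3, [-30, -7.5, -20], [0, 0, 8]],
  [0.3, [-30.5, -3, 0], [0, 0, 8]],
  [0.3, [-31, 1, 0], [0, 0, 8]],
  [0.3, [-30.5, 5.5, 0], [0, 0, 8]],
])

```text
time: 12.25
ee_pos: [0.5379, 0.112, 0.1787]
orientation: [[-0.282, 0.959, 0.0], [0.959, 0.282, 0.0], [0.0, 0.001, -1.0]]
force: [0.9, -0.2, -1.2]
finger_gap: 0.0485
grip_force: 63.0
```

jog_arm([
  [0.3, [-29.5, 9.5, 0], [0, 0, 8]],
  [0.3, [-27.5, 13.5, 0], [0, 0, 8]],
  [0.3, [-25.5, 17, 0], [0, 0, 7.6]],
  [0.3, [0, 0, 0], [0, 0, 0]],
  [0.3, [0, 0, 0], [0, 0, 0]],
])

```text
time: 12.75
ee_pos: [0.5895, 0.0367, 0.178]
orientation: [[0.12, 0.993, -0.001], [0.993, -0.12, 0.0], [0.0, -0.001, -1.0]]
force: [-1.2, 0.7, -0.7]
finger_gap: 0.0484
grip_force: 63.0
```

Run:
```python
from e import *
plan([591,38.5,60],down(83.2),3)
im=shot("side");cv2.imwrite("pics/side5.png",im)
s=arm.read_state();P=s["ee_pos"];R=s["orientation"]
q=[proj("side",P+R@np.array([40,y,z])/1000)[0].round(1) for y in(-25,25) for z in(-9,-19)];print(q)
cv2.imwrite("pics/c5.png",cv2.resize(im[200:275,250:350],(800,600),interpolation=cv2.INTER_NEAREST))
CR=((20,40,80),(45,160,255))
print("side",edges("side",mask(im,*CR,(262,245,325,290)),.033))
```

```text
at [589.5  36.7 178. ] gap 48.4 F [-1.2  0.7 -0.7] grip 63.0 t 12.75
[0.6, 0.5, 39.3] [-0.02, -0.0, -0.03]
[0.6, 0.4, 39.3] [-0.02, -0.0, -0.03]
[0.6, 0.4, 39.3] [-0.02, -0.0, -0.03]
[array([284.3, 235.3]), array([284.1, 232.4]), array([271.7, 226. ]), array([271.5, 223.1])]
side {'xp': (np.float64(39.7), np.float64(-1.0)), 'xm': (np.float64(-39.3), np.float64(2.6)), 'yp': (np.float64(26.9), np.float64(-0.8)), 'ym': (np.float64(-21.1), np.float64(2.0))}
```

View pics/c5.png

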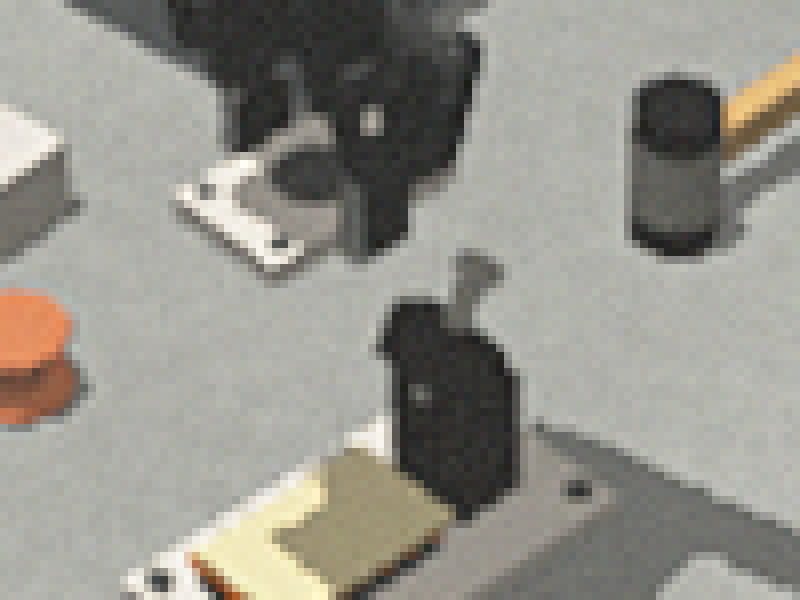

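The cover is held squarely: its corners at crop (178,187) and (270,270) are within a pixel of prediction. The sheet is below at (320,520), about 1.5 mm towards the block. Now I'll lower the cover.

jog_arm([
  [0.3, [-1, 0.5, 40], [0, 0, 0]],
  [0.3, [0, 0, 45], [0, 0, 0]],
  [0.3, [0, 0, 40], [0, 0, 0]],
  [0.3, [0, 0, 16], [0, 0, 0]],
  [0.3, [0, 0, 5], [0, 0, 0]],
  [0.3, [0, 0, 0], [0, 0, 0]],
  [0.3, [0, 0, 0], [0, 0, 0]],
])

```text
time: 13.5
ee_pos: [0.5916, 0.0364, 0.0341]
orientation: [[0.119, 0.993, 0.003], [0.993, -0.119, 0.0], [0.0, 0.003, -1.0]]
force: [0.1, 0.1, -0.9]
finger_gap: 0.0489
grip_force: 63.0
```

Run:
```python
from e import *
plan([590,35.8,26],down(83.2),1)
```

```text
at [591.6  36.4  34.1] gap 48.9 F [ 0.1  0.1 -0.9] grip 63.0 t 13.5
[-0.8, -1.5, 8.1] [0.16, -0.03, -0.06]
```

jog_arm([
  [0.3, [-0.5, -0.5, 5], [0, 0, 0]],
  [0.3, [0, 0, 2], [0, 0, 0]],
  [0.3, [0, 0, 0], [0, 0, 0]],
  [0.3, [0, 0, 0], [0, 0, 0]],
  [0.8, [0, 0, 0], [0, 0, 0]],
  [0.8, [0, 0, 0], [0, 0, 0]],
  [0.8, [0, 0, 0], [0, 0, 0]],
  [0.8, [0, 0, 0], [0, 0, 0]],
])

```text
time: 14.3
ee_pos: [0.5897, 0.0356, 0.0254]
orientation: [[0.12, 0.993, 0.0], [0.993, -0.12, 0.0], [0.0, 0.0, -1.0]]
force: [0.1, 0.3, 0.2]
finger_gap: 0.0688
grip_force: 0.0
```

jog_arm([
  [0.8, [0, 0, -10], [0, 0, 0]],
  [0.9, [0, 0, -40], [0, 0, 0]],
  [1, [0, 0, -50], [0, 0, 0]],
  [1, [0, 0, -50], [0, 0, 0]],
  [1, [0, 0, 0], [0, 0, 0]],
])

```text
time: 14.8
ee_pos: [0.5941, 0.0358, 0.183]
orientation: [[0.12, 0.993, 0.013], [0.993, -0.12, 0.001], [0.002, 0.013, -1.0]]
force: [0.7, 0.4, -0.1]
finger_gap: 0.0856
grip_force: 0.0
```

Run:
```python
from e import *
# mallet handle, tool x along +y ; grasp ~42 mm from head axis
plan([609,-240,130],down(85.8),7)
s=shot("side");cv2.imwrite("pics/side6.png",s)
WH=((0,0,110),(180,45,255))
cv2.imwrite("pics/c6.png",cv2.resize(s[230:290,255:335],(800,600),interpolation=cv2.INTER_CUBIC))
```

```text
at [594.1  35.8 183. ] gap 85.6 F [ 0.7  0.4 -0.1] grip 0.0 t 14.8
[-38.9, 6.7, 7.6] [0.1, -0.01, -0.38]
[-38.9, 6.5, 7.6] [0.1, -0.01, -0.38]
[-39.0, 6.2, 7.6] [0.1, -0.01, -0.38]
[-39.0, 6.0, 7.6] [0.1, -0.01, -0.38]
[-39.0, 5.8, 7.6] [0.1, -0.01, -0.38]
[-39.1, 5.5, 7.6] [0.1, -0.01, -0.38]
[-39.1, 5.3, 7.6] [0.1, -0.01, -0.38]
```

View pics/c6.png

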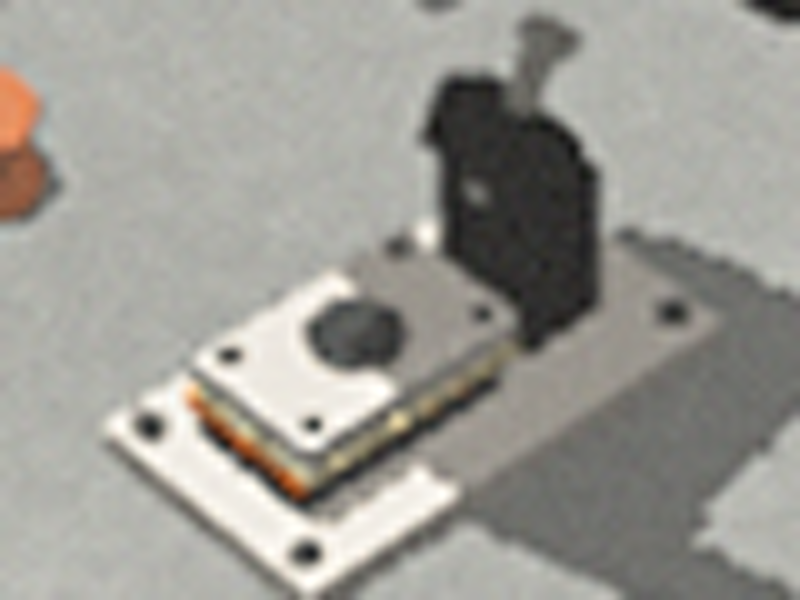

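The cover lies squarely on the sheet (mark at (357,335)) with an even cream rim. The pin head is at crop (550,35), which is side pixel (310,233.5). I'll locate the pin head from both views and go over the mallet.

jog_arm([
  [1, [-39, 6.5, 0], [0, 0, -0.4]],
  [1, [-39, 6.5, 0], [0, 0, -0.4]],
  [1, [-39, 6.5, 0], [0, 0, -0.4]],
  [1, [-39, 6, 10], [0, 0, -0.4]],
  [1, [-39, 6, 10], [0, 0, -0.4]],
  [1, [-39, 5.5, 15], [0, 0, -0.4]],
  [1, [-39, 5.5, 15], [0, 0, -0.3]],
  [1, [0, 0, 0], [0, 0, 0]],
])

```text
time: 15.65
ee_pos: [0.6029, -0.2439, 0.122]
orientation: [[0.077, 0.997, -0.004], [0.997, -0.077, 0.001], [0.0, -0.004, -1.0]]
force: [0.4, 0.3, -0.5]
finger_gap: 0.0856
grip_force: 0.0
```

Run:
```python
from e import *
plan([609,-240,14],down(85.8),3)
# where a ray meets the fixture's plane y=0
def onplane(n,uv,O):
    A=cast(n,[uv],0.)[0]*1000;C=arm.calibration(n)["xyz"]*1000
    fy3=np.r_[fy,0];o=np.r_[O,0];d=C-A;k=((o-A)@fy3)/(d@fy3);P=A+k*d;return [round((P-o)[:2]@fx,1),round(P[2],1)]
s=cv2.imread("pics/side6.png");t=cv2.imread("pics/top0.png")
# steel-grey blob in side view: head
g=cv2.cvtColor(s,cv2.COLOR_BGR2GRAY)
for r in range(229,244): print(r,g[r,300:318])
print("side",[onplane("side",p,(591.3,39.8)) for p in((310,233.5),(310,232.5),(309,237))])
g=cv2.cvtColor(t,cv2.COLOR_BGR2GRAY)
for r in range(213,242,1): print(r,g[r,328:358])
```

```text
at [ 602.9 -243.9  122. ] gap 85.6 F [ 0.4  0.3 -0.5] grip 0.0 t 15.65
[1.4, 2.1, 36.0] [-0.08, -0.01, -0.07]
[1.4, 2.0, 36.0] [-0.08, -0.01, -0.07]
[1.4, 2.0, 36.0] [-0.08, -0.01, -0.07]
229 [ 60 111 151 182 184 181 179 181 176 174 173 175 177 177 171 175 176 181]
230 [135 169 184 183 179 181 179 177 169 175 174 176 176 176 174 178 177 175]
231 [182 182 179 174 176 178 179 155 133 143 153 173 177 178 171 173 176 178]
232 [178 177 178 174 172 178 155 110  92  95 107 141 164 181 176 176 177 181]
233 [183 177 179 174 172 179 154 114 104 102  96  88 117 162 182 179 180 175]
234 [177 177 179 173 180 181 171 127 101 106  97  91 113 162 181 179 179 179]
235 [181 183 181 178 179 179 152 116 102 102 100 113 149 175 182 183 177 179]
236 [169 167 168 164 179 193 148  99  99  98 137 165 178 179 179 177 176 178]
237 [106 113 116 104 133 165 134  96 102 115 166 184 183 180 180 178 175 180]
238 [ 35  36  41  39  47  94 108 106  93 142 182 182 181 178 181 177 175 179]
239 [ 41  50  45  45  43  78 106 106 103 160 188 182 183 180 181 177 175 174]
240 [ 41  49  48  46  45  75  99 101 107 152 185 185 1
[... 3365 characters left out ...]
 61  61  69  85
  97 107 119 133 141 153 171 177 160 121 106 110]
237 [144 174 186 188 183 165 132 108 101  97  96  95  93  92  91  91  93 101
 110 125 147 165 172 177 183 181 160 120 107 111]
238 [159 178 187 188 185 173 147 124 115 114 113 112 112 112 112 112 114 123
 137 153 170 182 185 186 186 182 159 120 107 112]
239 [179 185 187 188 187 181 168 151 142 142 141 141 142 141 141 142 144 153
 167 177 183 186 186 186 187 181 159 120 108 112]
240 [187 187 188 188 188 186 182 177 174 174 173 173 173 174 173 174 174 178
 183 186 185 181 178 181 184 180 158 123 109 111]
241 [188 188 188 188 188 187 187 186 186 185 186 186 186 186 186 185 187 187
 186 185 176 161 152 160 173 176 158 127 113 110]
```

```bash
cat >> e.py <<'E'
def onplane(n,uv,O,y=0):
    A=cast(n,[uv],0.)[0]*1000;C=arm.calibration(n)["xyz"]*1000
    fy3=np.r_[fy,0];o=np.r_[O,0];d=C-A;k=((o-A)@fy3+y)/(d@fy3);P=A+k*d;return [round(float((P-o)[:2]@fx),1),round(float(P[2]),1)]
E
python3 - <<'E'
from e import *
print("side mid-head",onplane("side",(309.3,233.3),(591.3,39.8)))
for u in (343,344): 
  for z in(.105,.112):
    P=cast("top",[(u,220.3)],z)[0,:2]*1000-np.array([591.3,37]);print("top",u,z,round(P@fx,1),round(P@fy,1))
# mallet: head top disc & handle line
t=cv2.imread("pics/top0.png");h=cv2.cvtColor(t,cv2.COLOR_BGR2HSV)
m=mask(t,(8,90,80),(25,255,255),(420,195,490,225));c=np.argwhere(m)[:,::-1]
P=cast("top",c,.042)[:,:2]*1000;vx,vy,x0,y0=cv2.fitLine(P.astype(np.float32),2,0,.01,.01).ravel();print("handle yaw",np.degrees(np.arctan2(vy,vx)),x0,y0,"x at y=-240",x0+vx/vy*(-240-y0),P.min(0),P.max(0))
m=mask(t,(0,0,0),(180,255,75),(395,195,424,228))
P=cast("top",np.argwhere(m)[:,::-1],.064)[:,:2]*1000;print("head ext",P.min(0),P.max(0))
E
```

```text
side mid-head [-75.2, 110.0]
top 343 0.105 -73.8 -1.5
top 343 0.112 -73.8 0.0
top 344 0.105 -76.0 -1.7
top 344 0.112 -76.0 -0.2
handle yaw 85.88622 611.6118 -286.07867 x at y=-240 614.9259 [ 600.86955084 -351.59169958] [ 621.37793448 -219.30956714]
head ext [ 585.91642729 -221.9909369 ] [ 635.92459234 -175.74646684]
```

jog_arm([
  [1, [2.5, 11.5, 20], [0, 0, 0]],
  [1, [0, 0, 35], [0, 0, 0]],
  [1, [0, 0, 35], [0, 0, 0]],
  [1, [0, 0, 15], [0, 0, 0]],
  [1, [0, 0, 2], [0, 0, 0]],
  [1, [0, 0, 0], [0, 0, 0]],
  [1, [0, 0, 0], [0, 0, 0]],
])

```text
time: 16.35
ee_pos: [0.6177, -0.2388, 0.02]
orientation: [[0.073, 0.997, 0.002], [0.997, -0.073, -0.001], [-0.001, 0.002, -1.0]]
force: [0.2, 0.8, -0.1]
finger_gap: 0.0853
grip_force: 0.0
```

Run:
```python
from e import *
plan([614.5,-242,13.5],down(85.8),1)
```

```text
at [ 617.7 -238.8   20. ] gap 85.3 F [ 0.2  0.8 -0.1] grip 0.0 t 16.35
[-3.4, -3.0, 6.5] [0.14, 0.04, 0.02]
```

jog_arm([
  [1, [-3, -2, 4], [0, 0, 0]],
  [1, [0, 0, 2], [0, 0, 0]],
  [1, [0, 0, 0], [0, 0, 0]],
  [0, [0, 0, 0], [0, 0, 0]],
  [0, [0, 0, 0], [0, 0, 0]],
  [0, [0, 0, 0], [0, 0, 0]],
  [0, [0, 0, 0], [0, 0, 0]],
  [0, [0, 0, 0], [0, 0, 0]],
])

```text
time: 17.15
ee_pos: [0.6148, -0.2416, 0.0125]
orientation: [[0.073, 0.997, 0.001], [0.997, -0.073, -0.0], [-0.0, 0.001, -1.0]]
force: [2.9, -0.2, 0.0]
finger_gap: 0.013
grip_force: 61.0
```

jog_arm([
  [0, [0, 0, 0], [0, 0, 0]],
  [0, [0, 0, 0], [0, 0, 0]],
  [0, [0, 0, 0], [0, 0, 0]],
])

```text
time: 17.45
ee_pos: [0.6147, -0.2416, 0.0125]
orientation: [[0.073, 0.997, 0.001], [0.997, -0.073, -0.0], [-0.0, 0.001, -1.0]]
force: [1.2, -0.4, 1.1]
finger_gap: 0.013
grip_force: 62.7
```

Run:
```python
from e import *
plan([614.5,-242,150],down(85.8),1);cv2.imwrite("pics/s7.png",shot("side"))
```

```text
at [ 614.7 -241.6   12.5] gap 13.0 F [ 1.2 -0.4  1.1] grip 62.7 t 17.45
[-0.5, -0.0, -137.5] [0.04, 0.01, 0.01]
```

jog_arm([
  [0, [0, 0, -10], [0, 0, 0]],
  [0, [0, 0, -20], [0, 0, 0]],
  [0, [0, 0, -30], [0, 0, 0]],
  [0, [0, 0, -40], [0, 0, 0]],
  [0, [0, 0, -30], [0, 0, 0]],
  [0, [0, 0, -5], [0, 0, 0]],
  [0, [0, 0, 0], [0, 0, 0]],
])

```text
time: 18.2
ee_pos: [0.6142, -0.2414, 0.1479]
orientation: [[0.073, 0.997, 0.001], [0.997, -0.073, -0.0], [-0.0, 0.001, -1.0]]
force: [-0.0, 0.4, -3.5]
finger_gap: 0.0134
grip_force: 62.2
```

```bash
cat >> e.py <<'E'
a=np.radians(32);FX=np.r_[fx,0];Z=np.array([0,0,1.]);pz=-np.sin(a)*FX+np.cos(a)*Z
RT=np.c_[np.cos(a)*FX+np.sin(a)*Z,np.cross(-pz,np.cos(a)*FX+np.sin(a)*Z),-pz]
HEAD=np.array([582.1,-39.2,112.5]);F=np.array([42,0,12.5])
E
python3 - <<'E'
from e import *
s=arm.read_state();print(s["qpos"].round(2))
p=HEAD+50*pz-RT@F;print(p,np.linalg.det(RT))
plan(p,RT,7)
P=s["ee_pos"];R=s["orientation"]
im=shot("side")
for q in((42,0,12.5),(42,0,-51.5),(-100,0,-19.5)):print(proj("side",P+R@np.array(q)/1000).round(1))
cv2.imwrite("pics/c7.png",cv2.resize(im[130:250,290:410],(600,600)))
E
```

```text
[-0.39  0.57  1.6  -0.    0.97 -0.32]
[ 573.84203709 -107.44012841  143.24639691] 0.9999999999999999
at [ 614.2 -241.4  147.9] gap 13.4 F [-0.   0.4 -3.5] grip 62.2 t 18.2
[18.7, -7.1, 0.7] [-0.1, 4.57, 0.38]
[18.5, -7.3, 2.1] [-0.1, 4.57, 0.38]
[18.2, -7.4, 3.6] [-0.1, 4.57, 0.38]
[17.8, -7.5, 5.0] [-0.1, 4.57, 0.38]
[17.3, -7.7, 6.4] [-0.1, 4.57, 0.38]
[16.7, -7.8, 7.7] [-0.1, 4.57, 0.38]
[16.0, -7.9, 9.0] [-0.1, 4.57, 0.38]
[[336.1 194. ]]
[[337.  176.2]]
[[367.6 165.9]]
```

View pics/c7.png

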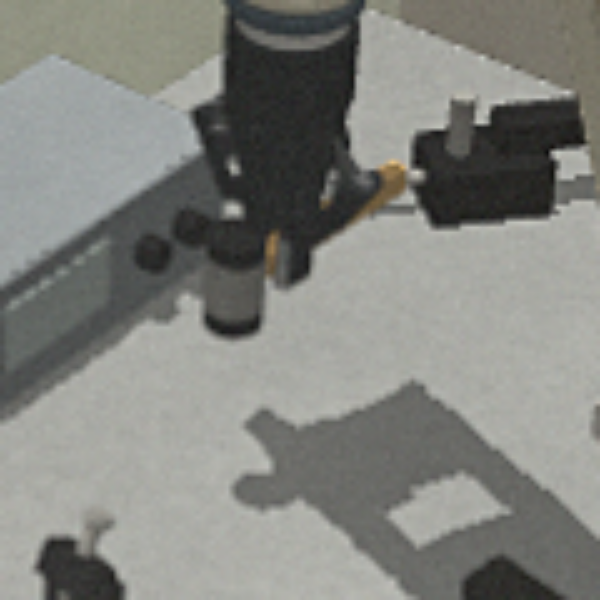

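The mallet is held level: its lower face is at crop (232,325), side pixel (336,195), as predicted. Now I'll swing to the stand-off on the pin axis.

jog_arm([
  [0, [18.5, -7, 0.5], [0, 4.6, 0.4]],
  [0, [18.5, -7.5, 2], [0, 4.6, 0.4]],
  [0, [18, -7.5, 3.5], [0, 4.6, 0.4]],
  [0, [18, -7.5, 5], [0, 4.6, 0.4]],
  [0, [17, -7.5, 6.5], [0, 4.6, 0.4]],
  [0, [16.5, -8, 7.5], [0, 4.6, 0.4]],
  [0, [16, -8, 9], [0, 4.5, 0.4]],
  [0, [0, 0, 0], [0, 0, 0]],
])

```text
time: 19.05
ee_pos: [0.5704, -0.107, 0.1401]
orientation: [[0.112, 0.993, 0.046], [0.838, -0.119, 0.532], [0.533, -0.021, -0.846]]
force: [-0.4, -0.8, -4.4]
finger_gap: 0.013
grip_force: 62.0
```

jog_arm([
  [0, [0, 0, 0], [0, 0, 0]],
  [0, [0, 0, 0], [0, 0, 0]],
])

```text
time: 19.25
ee_pos: [0.5739, -0.1088, 0.143]
orientation: [[0.108, 0.993, 0.052], [0.841, -0.119, 0.527], [0.53, -0.013, -0.848]]
force: [-0.3, 0.7, -3.9]
finger_gap: 0.0129
grip_force: 62.1
```

```bash
cat > v.py <<'E'
from e import *
# mallet face centre relative to the pin axis: along fixture-plane axes
s=arm.read_state();P=s["ee_pos"]*1000;R=s["orientation"]
d=RT.T@(P+R@F-HEAD);print("face minus head, target tool axes",d.round(1),"tilt err deg",np.degrees(Ro.from_matrix(R.T@RT).as_rotvec()).round(2),"t",s["time"],"F tool",(R.T@s["force"]).round(1))
print("face centre px",proj("side",(P+R@F)/1000).round(1),"head-top px",proj("side",(P+R@(F-[0,0,64]))/1000).round(1),"pin head px",proj("side",HEAD/1000).round(1))
E
python3 v.py
python3 - <<'E'
from e import *
plan(HEAD+10*pz-RT@F,RT,4)
im=shot("side");g=cv2.cvtColor(im,cv2.COLOR_BGR2GRAY);cv2.imwrite("pics/s8.png",im)
for r in range(200,240): print(r,' '.join(f"{v//10:2d}" for v in g[r,290:330]))
E
```

```text
face minus head, target tool axes [ -1.3   0.3 -50.5] tilt err deg [-0.68  0.02 -0.36] t 19.25 F tool [-1.5 -0.4  3.6]
face centre px [[317.7 215.8]] head-top px [[326.8 194.9]] pin head px [[310.3 231.9]]
at [ 573.9 -108.8  143. ] gap 12.9 F [-0.3  0.7 -3.9] grip 62.1 t 19.25
[0.3, 0.1, 10.1] [-0.17, 0.0, -0.09]
[0.3, 0.0, 10.1] [-0.17, 0.0, -0.09]
[0.3, 0.0, 10.1] [-0.17, 0.0, -0.09]
[0.3, -0.0, 10.1] [-0.17, 0.0, -0.09]
200  7  9 10  9 10 10 10  9  7  7  7  7  7  8  8  9  9 10 10  9 11 16 17 17 17 17 17 15 13 13 14 11  9  5  3  4  4  4  4  4
201  8  9 10  9  9  9  8  7  7  8  8  7  7  7  8 10 10 10 12 13 16 17 17 17 17 17 16 14 13 13 14 15 14 11  8  5  4  4  3  3
202  8  9 10  9  9  8  7  7  8  7  7  8  9  8 10 10  9 11 16 17 17 17 17 16 17 17 16 12 13 13 14 14 13 14 13 10  8  6  5  4
203  7  9 10  8  8  8  7  7  8  7  8  8 10 10 10  9 11 15 17 17 16 16 16 16 17 17 14 12 14 13 13 14 13 13 13 13 11  9  7  6
204  7  8  8  7  7  7  7  7  8  8  9 10 10  9 12 13 15 17 17 16 16 16 16 17 17 16 13 13 13 14 13 14 13 13 12 12 11  9  9  8
205  7  7  7  8  8  7  7  8  9 10 10 10  9 12 16 17 1
[... 3586 characters left out ...]
17 17 17 15 13 12 12 11 10 12 16 17 17 17 17 16 17 17 16 16 17 17 17 17 17 17 17
235 16 16 16 16 16 17 17 17 17 17 17 17 17 17 17 17 15 12 10 10 10 10 13 16 17 17 17 17 17 17 17 16 17 17 16 17 17 17 17 17
236 16 16 16 16 16 17 17 17 18 17 16 16 16 16 17 18 15 14 11  8 12 15 17 17 17 17 17 17 17 17 17 17 17 16 17 17 17 17 17 16
237 17 17 16 17 17 17 17 17 17 13 10 10 10 10 12 16 15 14 11 11 15 18 17 17 17 17 17 17 17 17 16 17 17 17 17 17 16 17 16 17
238 16 17 17 16 17 17 17 17 14  7  3  3  3  3  4 10 13 13 10 13 17 17 17 17 17 16 16 17 17 17 16 17 17 17 17 17 17 17 16 17
239 17 17 17 17 17 17 17 17 11  4  4  5  5  4  4 11 14 12 10 15 18 17 17 17 17 17 16 17 17 17 17 17 16 16 17 16 16 16 17 16
```

jog_arm([
  [0, [1.5, 0, 14], [-0.7, 0, -0.4]],
  [0, [0, 0, 14], [0, 0, 0]],
  [0, [0, 0, 8], [0, 0, 0]],
  [0, [0, 0, 0], [0, 0, 0]],
  [0, [0, 0, 0], [0, 0, 0]],
  [0, [0, 0, 0], [0, 0, 0]],
])

```text
time: 19.9
ee_pos: [0.5763, -0.0883, 0.1142]
orientation: [[0.101, 0.993, 0.065], [0.841, -0.12, 0.527], [0.531, 0.001, -0.847]]
force: [0.4, -0.8, -2.6]
finger_gap: 0.0128
grip_force: 62.1
```

```bash
python3 v.py
python3 - <<'E'
from e import *
im=shot("side");g=cv2.cvtColor(im,cv2.COLOR_BGR2GRAY);cv2.imwrite("pics/s9.png",im)
for r in range(212,240): print(r,' '.join(f"{v//10:2d}" for v in g[r,298:326]))
t=shot("top");cv2.imwrite("pics/t9.png",t);g=cv2.cvtColor(t,cv2.COLOR_BGR2GRAY)
print(proj("top",HEAD/1000))
for r in range(200,240,2): print(r,' '.join(f"{v//10:2d}" for v in g[r,325:375:2]))
E
```

```text
face minus head, target tool axes [  1.    0.1 -15.2] tilt err deg [ 0.06 -0.07  0.06] t 19.9 F tool [-2.1  0.5  1.8]
face centre px [[312.2 227.1]] head-top px [[321.4 206.5]] pin head px [[310.3 231.9]]
212 16 16 16 17 17 16 16 17 16 16 16 17 17 16 14 13 14 14 12  9  6  4  4  4  4  4  4  4
213 17 16 17 16 17 16 17 17 16 16 16 16 17 15 12 12 14 14 14 14 11  9  6  3  3  4  3  3
214 16 17 16 16 17 17 17 17 16 16 16 16 16 14 12 13 13 14 14 13 14 12 10  8  7  5  4  8
215 17 16 17 16 17 17 17 17 16 16 16 17 15 13 13 14 14 13 13 13 13 12 12 11  9  8  6 12
216 17 17 17 17 16 17 17 16 17 17 17 16 14 13 14 14 14 14 13 13 13 12 11 10  9  8  8  9
217 17 17 16 17 17 17 16 16 16 17 17 15 12 13 14 14 14 14 13 13 12 11 10 10  9  7  8  8
218 16 16 16 16 16 16 16 16 16 17 17 14 13 13 14 14 14 13 13 12 12 11 10  9  8  8  9  8
219 16 16 16 16 16 16 16 17 17 17 17 14 13 14 14 14 14 13 13 12 12 10 10  9  7  7  8  9
220 17 16 16 16 17 17 16 16 17 17 15 13 13 13 14 14 14 13 13 12 11 10  9  8  7  9  8 10
221 17 16 16 17 17 16 17 17 17 17 13 12 14 14 14 13 13 13 12 12 11 10  9  8  7  7  9 11
222 16 16 16 16
[... 2478 characters left out ...]
12  3  0  1  4  6  5  2  3  6  6  6  6  5  3  0  0  1  1  1  1  4  8
224 18 18 10  1  1  1  2  2  2  1  1  4  5  5  5  4  4  2  2  1  2  3  3  5  4
226 18 18 10  1  0  1  1  1  1  1  1  2  4  4  4  5  5  6  7  6  4  4  4  4  2
228 18 18 10  1  0  1  1  1  1  1  5  7 10 10  8  8  8  9 10  8  5  2  1  1  1
230 18 17 10  4  1  0  0  1  1  2  6  9 11 11 10  8  6  6  7  7  6  4  2  1  1
232 13 16 12 13  4  0  0  0  0  1  6  9 10 10  9  7  6  5  5  5  5  6  5  5  4
234 12 14 11 14  7  2  1  1  1  1  7  9  9  9  9  7  5  5  5  5  5  5  5  5  4
236 13 12 10 16 14  8  7  7  6  6  8 10 10 10  9  7  5  5  5  5  5  5  5  5  4
238 11 10 11 17 17 12 11 11 11 11 12 14 13 10  9  6  5  5  5  5  5  5  5  5  5
```

Run:
```python
from e import *
s=arm.read_state();P=s["ee_pos"]*1000;R=s["orientation"]
print("face",proj("top",(P+R@F)/1000),"top",proj("top",(P+R@(F-[0,0,64]))/1000),"sides of top rim",[proj("top",(P+R@(F+[x,y,-64]))/1000).round(1) for x,y in((0,18),(0,-18),(18,0),(-18,0))])
g=cv2.cvtColor(cv2.imread("pics/t9.png"),cv2.COLOR_BGR2GRAY)
for c in (345,347,349,351,362,364): print(c,g[206:232,c])
print(g[217,340:376])
```

```text
face [[347.74890204 219.32354376]] top [[364.62966531 215.26676923]] sides of top rim [array([[365.3, 206.8]]), array([[363.9, 223.7]]), array([[357.5, 213.6]]), array([[371.7, 216.9]])]
345 [107 107 108 108 119 138 143 113  68  44  43  45  47  48  45  40  33  24
  15  12  19  34  50  59  61  62]
347 [107 107 108 107 106 104  93  73  64  69  73  73  73  73  70  68  63  54
  43  31  28  48  77  96  99  99]
349 [107 106 106 106 101  88  75  71  72  74  75  75  75  73  71  69  65  61
  56  48  42  59 101 127 117 103]
351 [106 106 106 106  98  82  72  72  74  75  75  74  74  72  70  67  64  59
  54  48  46  64 102 125 116 103]
362 [109  95  65  32  15  11  10  11  10  11  10  12  11  10  11  10   9  10
  20  44  73  92  99  93  75  62]
364 [107  91  56  25  12  11  10  11  10  11  11  11   9  12  11   9  10  11
  18  34  51  61  73  84  79  66]
[16 21 22 17 25 45 66 73 75 75 75 74 74 71 59 37 16  9 10 11 10 10 12 11
 11 10 12 10 10 10 12 19 31 42 41 30]
```

Both views show the mallet on the pin axis within about 1 mm, square to within 0.1°. Striking now.

jog_arm([
  [0, [-1, 0, 8], [0, 0, 0]],
  [0, [0, 0, 10], [0, 0, 0]],
  [0, [0, 0, 8], [0, 0, 0]],
  [0, [0, 0, 0], [0, 0, 0]],
])

```text
time: 20.4
ee_pos: [0.5778, -0.0749, 0.0905]
orientation: [[0.102, 0.993, 0.065], [0.841, -0.12, 0.527], [0.531, 0.001, -0.847]]
force: [-0.1, -0.1, -3.3]
finger_gap: 0.0129
grip_force: 62.1
```

```bash
python3 v.py
```

```text
face minus head, target tool axes [-0.1  0.  12. ] tilt err deg [ 0.05 -0.09  0.02] t 20.4 F tool [-1.9 -0.1  2.7]
face centre px [[308.7 235.6]] head-top px [[317.8 215.4]] pin head px [[310.3 231.9]]
```

Run:
```python
from e import *
im=shot("side");g=cv2.cvtColor(im,cv2.COLOR_BGR2GRAY);cv2.imwrite("pics/s10.png",im)
for r in range(222,248): print(r,' '.join(f"{v//10:2d}" for v in g[r,296:324]))
```

```text
222 16 17 16 16 16 16 16 16 17 17 17 17 14 13 13 14 14 15 12 10  8  6  3  3  3  4  4  3
223 16 16 16 16 16 16 16 16 17 16 17 15 13 13 13 14 14 14 13 13 12  9  8  7  5  7  7  7
224 16 16 17 17 16 16 16 16 16 16 16 14 13 14 14 14 14 13 13 12 12 11 10  9  8  9  8  9
225 17 17 16 17 16 16 16 16 16 17 15 13 13 13 14 14 13 13 13 12 11 10  9  8  8  9  9 10
226 17 17 17 17 17 17 16 16 17 17 14 12 13 13 14 14 13 12 12 12 10 10  9  8  7  8 10 11
227 16 17 17 16 16 17 17 17 18 16 13 13 14 14 14 13 14 12 12 11 10 10  8  7  9  8 10 11
228 17 16 16 16 17 16 17 18 16 14 12 13 14 14 14 13 13 13 12 11 10  9  8  7  8 10 10 10
229 16 16 16 16 17 16 17 18 16 13 13 14 13 14 14 13 13 12 11 11  9  8  8  8  8 10 11  8
230 17 16 17 16 16 17 18 17 15 11 13 14 14 14 14 13 13 12 11 10  9  8  6  7  7 10 10  6
231 16 17 17 17 17 17 17 17 11  4 10 14 14 14 13 13 12 11 11  9  8  7  7  5  8 10  8  5
232 17 17 17 17 17 17 17 14  7  3  6 10 12 14 13 13 12 11 10  9  8  8 11  9  9 10  6  4
233 17 17 17 17 17 17 17 12  4  4  4  4  7 10 12 13 12 12 10  9  7 12 16 12  9  9  7  5
234 16 16 17 17 17 17 18 12  3  4  4  4  4  
[... 487 characters left out ...]
 17 15  8  4  4  5  5  4  5  8  9  9  9 15 19 18 18 18 18 17 17 16 17 17 17 16 11 10
241 18 14  6  4  5  4  4  4  5  5  6  7  6  8 14 17 18 17 17 16 16 17 17 17 17 15 11 10
242 17 11  4  4  5  4  5  5  5  5  4  4  4  3  5 12 17 18 17 17 17 17 17 17 17 16 12 10
243 15  8  3  4  4  5  4  4  4  5  4  5  5  3  4  4 11 16 17 17 17 17 17 17 17 13  9 10
244 16 11  7  4  5  5  5  4  5  4  5  5  5  4  4  4  3 14 18 16 16 16 16 17 17 13 10 10
245 17 17 13  5  4  4  5  4  5  4  4  5  4  4  4  4  3 11 17 17 17 17 17 17 17 13  9 10
246 17 18 14  7  4  4  4  5  5  5  5  5  4  5  4  4  4  5 12 16 17 16 17 17 17 13  8 10
247 17 17 14  6  3  4  5  4  5  5  4  4  4  4  4  4  4  3  7 15 17 17 16 17 17 15 13 12
```

jog_arm([
  [0, [0, 0, 4], [0, 0, 0]],
  [0, [0, 0, 1], [0, 0, 0]],
])

```text
time: 20.65
ee_pos: [0.5777, -0.0728, 0.0871]
orientation: [[0.101, 0.993, 0.064], [0.841, -0.119, 0.527], [0.531, 0.001, -0.847]]
force: [-3.8, -7.8, 5.4]
finger_gap: 0.0131
grip_force: 63.8
```

```bash
python3 v.py|head -1
```

```text
face minus head, target tool axes [-0.2 -0.4 16. ] tilt err deg [ 0.02 -0.08  0.06] t 20.65 F tool [-4.  -2.8 -8.9]
```

jog_arm([
  [0, [0, 0, 2], [0, 0, 0]],
])

```text
time: 20.75
ee_pos: [0.5778, -0.0719, 0.0857]
orientation: [[0.1, 0.993, 0.064], [0.841, -0.119, 0.527], [0.531, 0.001, -0.847]]
force: [-3.7, -7.9, 5.2]
finger_gap: 0.013
grip_force: 63.8
```

```bash
python3 v.py|head -1
```

```text
face minus head, target tool axes [-0.2 -0.4 17.7] tilt err deg [ 0.03 -0.07  0.08] t 20.75 F tool [-4.2 -2.7 -8.8]
```

jog_arm([
  [0, [0, 0, 2], [0, 0, 0]],
])

```text
time: 20.85
ee_pos: [0.5779, -0.0709, 0.0841]
orientation: [[0.101, 0.993, 0.064], [0.841, -0.119, 0.527], [0.531, 0.001, -0.847]]
force: [-3.8, -7.1, 5.8]
finger_gap: 0.0134
grip_force: 63.8
```

```bash
python3 v.py|head -1
```

```text
face minus head, target tool axes [-0.2 -0.4 19.6] tilt err deg [ 0.04 -0.07  0.07] t 20.85 F tool [-3.3 -2.9 -8.9]
```

jog_arm([
  [0, [0, 0, 2], [0, 0, 0]],
])

```text
time: 20.95
ee_pos: [0.5782, -0.0704, 0.0827]
orientation: [[0.1, 0.993, 0.065], [0.842, -0.119, 0.526], [0.53, 0.002, -0.848]]
force: [-8.4, -18.0, 19.1]
finger_gap: 0.0131
grip_force: 66.6
```

jog_arm([
  [0, [0, 0, 2], [0, 0, 0]],
])

```text
time: 21.05
ee_pos: [0.5785, -0.0704, 0.0815]
orientation: [[0.099, 0.993, 0.065], [0.843, -0.119, 0.525], [0.529, 0.003, -0.848]]
force: [-10.8, -19.1, 16.1]
finger_gap: 0.0128
grip_force: 66.6
```

```bash
python3 v.py|head -1
```

```text
face minus head, target tool axes [-1.1  0.1 22.1] tilt err deg [0.11 0.03 0.15] t 21.05 F tool [ -8.6  -8.4 -24.4]
```

The force jumped from 9 N to about 26 N, so the head has seated. I'll back off along the axis and check.

jog_arm([
  [0, [0, 0, -10], [0, 0, 0]],
  [0, [0, 0, -25], [0, 0, 0]],
  [0, [0, 0, -40], [0, 0, 0]],
  [0, [0, 0, -25], [0, 0, 0]],
  [0, [0, 0, 0], [0, 0, 0]],
  [0, [0, 0, 0], [0, 0, 0]],
])

```text
time: 21.65
ee_pos: [0.5714, -0.1206, 0.1645]
orientation: [[0.101, 0.993, 0.064], [0.841, -0.12, 0.528], [0.531, 0.0, -0.847]]
force: [0.4, 1.0, -4.7]
finger_gap: 0.0132
grip_force: 62.8
```

```bash
python3 v.py
python3 - <<'E'
from e import *
im=shot("side");g=cv2.cvtColor(im,cv2.COLOR_BGR2GRAY);cv2.imwrite("pics/s11.png",im)
for r in range(230,250): print(r,' '.join(f"{v//10:2d}" for v in g[r,292:320]))
print("seat19 mid-head",proj("side",(HEAD-22*pz)/1000))
t=shot("top");g=cv2.cvtColor(t,cv2.COLOR_BGR2GRAY);cv2.imwrite("pics/t11.png",t)
for r in range(212,234): print(r,' '.join(f"{v//10:2d}" for v in g[r,326:352]))
p=proj("side",(arm.read_state()["ee_pos"]*1000+RT@(F-[0,0,0]))/1000)[0].round().astype(int);print(p)
g=cv2.cvtColor(im,cv2.COLOR_BGR2GRAY)
for r in range(p[1]-26,p[1]+8,2): print(r,' '.join(f"{v//10:2d}" for v in g[r,p[0]-10:p[0]+24]))
E
```

```text
face minus head, target tool axes [ -0.   -0.8 -75.1] tilt err deg [ 0.   -0.1   0.02] t 21.65 F tool [-1.6  0.3  4.5]
face centre px [[321.3 208. ]] head-top px [[330.7 187. ]] pin head px [[310.3 231.9]]
230 17 17 17 17 17 16 16 16 16 17 17 17 17 16 17 16 16 16 16 16 16 16 16 16 16 17 16 17
231 17 17 17 16 17 17 17 17 17 17 16 16 16 17 16 17 17 17 16 16 17 17 16 16 16 17 17 17
232 17 17 17 17 17 17 17 17 17 17 17 17 16 16 16 16 17 17 16 16 17 16 16 17 16 17 17 17
233 17 17 17 17 17 16 17 17 17 17 16 16 17 16 17 16 16 16 16 16 17 17 16 16 17 17 17 17
234 17 17 17 16 16 17 17 17 17 16 17 17 16 16 17 17 16 16 16 17 17 17 17 17 17 17 16 16
235 16 16 16 17 16 17 17 17 17 17 17 17 16 17 17 17 17 16 16 17 16 17 16 17 17 17 17 17
236 16 16 17 16 17 17 18 16 16 16 16 16 16 17 17 17 17 17 17 17 17 17 17 17 17 17 17 17
237 17 17 17 17 17 17 16 13 10 11 10  9 14 16 16 16 17 17 17 17 17 17 17 17 17 17 17 17
238 17 17 17 17 17 17 14  7  4  3  3  4 12 15 15 15 16 17 17 17 17 17 17 17 16 16 17 17
239 17 17 17 17 17 16 11  4  4  5  5  4 12 15 15 14 14 15 16 17 17 17 17 17 16 16 17 17
240 17 17 16 1
[... 3827 characters left out ...]
4 13 12 11 11  9  9  7  5  4 10 11  8  4  4  3  4  5  8  9  9  9
205 17 16 16 17 15  8  3  4  4  4  3  5  8 10 11 11 10  9  8 12 11 10 10  8  5  4  4  3  5 15 18 16 16 15
207 16 17 16 17 17 16 11  6  3  4  4  3  4  4  4  3  3  3 12 17 17 14 12 11 11 10 13 15 17 17 16 17 16 17
209 17 17 16 16 17 16 17 17 16 13 10  6  3  3  3  2  3 12 17 17 17 16 16 17 17 16 17 17 17 17 17 17 17 17
211 16 16 17 16 16 16 17 16 16 17 17 18 17 15 14 12 14 16 17 16 16 17 16 16 16 16 17 17 17 17 17 16 16 17
213 16 16 16 17 16 17 17 16 16 17 16 16 16 16 17 16 16 16 16 16 17 17 17 17 17 16 16 17 17 17 17 17 17 17
215 17 17 16 16 16 17 17 16 16 17 17 16 17 17 17 17 17 17 17 16 16 17 17 16 17 17 17 17 17 16 17 17 17 17
```

The pin head now rests directly on the block in both views, with no shank showing (side pixel (307,239), predicted seat (307,239)). I'll return the mallet to where it stood.

Run:
```python
from e import *
plan([614.5,-242,150],down(85.8),7)
```

```text
at [ 570.8 -119.7  163.4] gap 13.5 F [-0.3  0.3 -3.6] grip 62.8 t 21.75
[-15.1, 8.3, -7.2] [0.09, -4.59, -0.37]
[-15.7, 8.2, -6.0] [0.09, -4.59, -0.37]
[-16.1, 8.1, -4.7] [0.09, -4.59, -0.37]
[-16.5, 8.0, -3.4] [0.09, -4.59, -0.37]
[-16.8, 7.8, -2.1] [0.09, -4.59, -0.37]
[-17.0, 7.7, -0.8] [0.09, -4.59, -0.37]
[-17.0, 7.6, 0.6] [0.09, -4.59, -0.37]
```

jog_arm([
  [0, [-15, 8.5, -7], [0, -4.6, -0.4]],
  [0, [-15.5, 8, -6], [0, -4.6, -0.4]],
  [0, [-16, 8, -4.5], [0, -4.6, -0.4]],
  [0, [-16.5, 8, -3.5], [0, -4.6, -0.4]],
  [0, [-17, 8, -2], [0, -4.6, -0.4]],
  [0, [-17, 7.5, -1], [0, -4.6, -0.4]],
  [0, [-17, 7.5, 0.5], [0, -4.5, -0.4]],
  [0, [0, 0, 0], [0, 0, 0]],
])

```text
time: 22.55
ee_pos: [0.6153, -0.2415, 0.1501]
orientation: [[0.072, 0.997, 0.011], [0.997, -0.072, -0.001], [-0.0, 0.011, -1.0]]
force: [0.0, -0.2, -3.0]
finger_gap: 0.0128
grip_force: 62.5
```

jog_arm([
  [0, [0, 0, 40], [0, 0, 0]],
  [0, [0, 0, 40], [0, 0, 0]],
  [0, [0, 0, 30], [0, 0, 0]],
  [0, [0, 0, 10], [0, 0, 0]],
  [0, [0, 0, 0], [0, 0, 0]],
  [0, [0, 0, 0], [0, 0, 0]],
])

```text
time: 23.15
ee_pos: [0.6176, -0.2432, 0.033]
orientation: [[0.074, 0.997, 0.015], [0.997, -0.074, -0.001], [-0.0, 0.015, -1.0]]
force: [0.4, -0.2, -3.1]
finger_gap: 0.0131
grip_force: 62.4
```

Run:
```python
from e import *
plan([614.5,-242,12.5],down(85.8),1)
```

```text
at [ 617.6 -243.2   33. ] gap 13.1 F [ 0.4 -0.2 -3.1] grip 62.4 t 23.15
[1.0, -3.5, 20.4] [0.85, 0.01, -0.03]
```

jog_arm([
  [0, [0, 0, 8], [0.8, 0, 0]],
  [0, [0, 0, 6], [0, 0, 0]],
  [0, [0, 0, 3], [0, 0, 0]],
  [0, [0, 0, 1], [0, 0, 0]],
  [0, [0, 0, 0], [0, 0, 0]],
  [0, [0, 0, 0], [0, 0, 0]],
])

```text
time: 23.75
ee_pos: [0.6172, -0.2433, 0.0142]
orientation: [[0.074, 0.997, 0.0], [0.997, -0.074, -0.001], [-0.001, 0.0, -1.0]]
force: [-0.3, 0.5, -3.7]
finger_gap: 0.013
grip_force: 62.5
```

jog_arm([
  [0, [0, 0, 1], [0, 0, 0]],
  [0, [0, 0, 0], [0, 0, 0]],
])

```text
time: 23.95
ee_pos: [0.6172, -0.2433, 0.0131]
orientation: [[0.074, 0.997, 0.0], [0.997, -0.074, -0.001], [-0.001, 0.0, -1.0]]
force: [0.0, 0.4, -4.7]
finger_gap: 0.0133
grip_force: 62.5
```

jog_arm([
  [0, [0, 0, 1], [0, 0, 0]],
  [0, [0, 0, 0], [0, 0, 0]],
])

```text
time: 24.15
ee_pos: [0.6171, -0.2433, 0.012]
orientation: [[0.074, 0.997, -0.0], [0.997, -0.074, -0.001], [-0.001, -0.0, -1.0]]
force: [-0.1, -1.0, -5.0]
finger_gap: 0.0127
grip_force: 62.5
```

jog_arm([
  [0, [0, 0, 1], [0, 0, 0]],
  [0, [0, 0, 0], [0, 0, 0]],
])

```text
time: 24.35
ee_pos: [0.6173, -0.2434, 0.0116]
orientation: [[0.074, 0.997, 0.0], [0.997, -0.074, -0.001], [-0.001, 0.0, -1.0]]
force: [-2.1, -0.2, 2.2]
finger_gap: 0.0132
grip_force: 63.6
```

The mallet is touching the bench, so I'll release it and retreat straight up.

jog_arm([
  [0.4, [0, 0, 0], [0, 0, 0]],
  [0.7, [0, 0, 0], [0, 0, 0]],
  [1, [0, 0, 0], [0, 0, 0]],
  [1, [0, 0, 0], [0, 0, 0]],
  [1, [0, 0, 0], [0, 0, 0]],
  [1, [0, 0, -20], [0, 0, 0]],
  [1, [0, 0, -45], [0, 0, 0]],
  [1, [0, 0, -50], [0, 0, 0]],
])

```text
time: 25.15
ee_pos: [0.6159, -0.2427, 0.1256]
orientation: [[0.074, 0.997, -0.004], [0.997, -0.074, 0.001], [0.001, -0.004, -1.0]]
force: [0.4, -0.2, -0.2]
finger_gap: 0.0856
grip_force: 0.0
```

jog_arm([
  [1, [0, 0, -40], [0, 0, 0]],
  [1, [-50, 0, -10], [0, 0, 0]],
  [1, [-50, 0, 0], [0, 0, 0]],
  [1, [0, 0, 0], [0, 0, 0]],
])

```text
time: 25.55
ee_pos: [0.6097, -0.3476, 0.1773]
orientation: [[0.078, 0.997, 0.003], [0.997, -0.078, -0.004], [-0.004, 0.003, -1.0]]
force: [-0.2, 1.0, -0.1]
finger_gap: 0.0854
grip_force: 0.0
```

Run:
```python
from e import *
s=shot("side");t=shot("top");b=cv2.imread("pics/side6.png");t0=cv2.imread("pics/top0.png")
cv2.imwrite("pics/s12.png",s);cv2.imwrite("pics/t12.png",t)
print(arm.read_state()["finger_gap"],arm.read_state()["time"])
print("mallet before/after",*[rect("top",mask(x,(8,90,80),(25,255,255),(420,195,490,225)),.042) for x in(t0,t)])
# cover: changed pixels on the stack since it was laid
d=cv2.absdiff(cv2.cvtColor(s,6),cv2.cvtColor(b,6))[245:288,262:300];print("stack diff px>40:",(d>40).sum())
print("cover top view",rect("top",mask(t,(0,0,195),(180,30,255),(286,205,335,245)),.043))
g=cv2.cvtColor(t,6);print(g[218,285:345:2]//10,g[228,285:345:2]//10)
```

```text
0.0857310858183775 25.65
mallet before/after (array([ 611.7, -285.4]), 85.8, (132.2, 14.8)) (array([ 611.7, -286.6]), 86.3, (130.0, 14.8))
stack diff px>40: 104
cover top view (array([593.1,  59.2]), -4.6, (40.8, 26.7))
[11 11 11 16 18 17 18 16 18 18 18 18 16 14 14 16 18 18 18 18 12 13 15  5
  0  1  4  6  6  3] [10 11 13 18 17 17 17 17 18 18 17 11  6  5  5  6 13 18 18 18 18 17 10  1
  1  1  1  1  1  2]
```

Run:
```python
from e import *
for n,f,roi in(("side","side6",(280,255,300,272)),("side","s12",(280,255,300,272)),("top","t12",(300,215,325,240))):
    im=cv2.imread(f"pics/{f}.png");m=mask(im,(0,0,0),(180,255,95),roi);c=max(cv2.findContours(m,0,1)[0],key=cv2.contourArea)
    (u,v),_,_=cv2.minAreaRect(c);P=cast(n,[(u,v)],.043)[0,:2]*1000;print(f,round(u,1),round(v,1),P.round(1))
```

```text
side6 290.0 263.0 [591.2  38.1]
s12 290.1 262.8 [591.5  37.3]
t12 312.0 224.0 [590.5  35.4]
```

```bash
python3 -c "
from plant import arm
print(arm.sign_off())"
```

```text
the job is handed in; nothing more can be done
None
```

The job is handed in at about 26 s of the 69 s allowed: sheet and cover lie on the board within about 1–2 mm, the pin is driven home until its head seated on the block (the push force jumped from about 9 N to 26 N), and the mallet is back on the bench where it started.

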